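# Nest the centring sleeves and park their caddy

## Robot

A 6-joint arm with a two-finger parallel gripper is mounted at the origin on the work surface. World frame = base frame: x ahead of the robot, y to its left, z up, the work surface at z = 0. Lengths are in m, angles in rad, forces in N, time in s.
With the tool pointing down it reaches from about 0.3 to 0.775 m from the base axis. Payload 14.6 kg.
Tool frame: the origin (TCP) lies at the very end of the fingers, on their centre line; the grasp point (between the pads) lies 19 mm behind it; z points along the fingers, y is the line along which they close (so a half turn about z gives the same grasp; the last joint's range is limited). The gripper opens to 94 mm and grips with 3 to 60 N. Pads are 16 mm wide; open, the fingers measure 119 mm over their backs; the gripper's body (75 mm by 177 mm) begins 78 mm behind the grasp point.
Start: joints at [-1.182, 0.3, 1.521, -0, 1.321, -0.067], TCP at [0.242, -0.494, 0.173] pointing down, gripper open.
Joint ranges: [-3.03, 3.03], [-0.79, 2.21], [0.23, 2.52], [-1.04, 4.18], [0, 3.07], [-2.55, 2.55]. Speed limits (rad/s): [2.22, 2.22, 2.57, 3.14, 3.14, 3.14].

## Interface

Orientations are given as a unit quaternion [x, y, z, w].
In Python, from station import manip gives the robot as it stands.
- The arm moves only by the tool jog_arm, never from a script. Its argument "rows" is a list of rows, each an object with "translation": the shift along the tool's x, y, z scaled (see below), a list of three; "twist": the turn, a rotation vector about the tool's x, y, z scaled (see below), a list of three. A call has 1 to 20 rows; each row shifts and turns the commanded pose from where the row before left it, along the tool's axes as they then stand; what a row does not reach is not made up. The controller multiplies each number of a shift by 300 mm and each number of a turn by 180 degrees. A row lasts 1/12 s, in which the tool goes at most 41.7 mm and 7.16 degrees, less where a joint would pass 70% of its speed; a pose out of reach is approached as far as the arm can. A call with a number of a shift or a turn outside -1 to 1 is refused whole. A call with a gripper value outside its range is refused whole. "grip" is the finger opening in mm, from 0 to 94, set as the call begins (left out, the last holds). The fingers move at their own pace and stop on an object; the grip force is fixed at half the most. Time passes only in rows, so rows that do not move let the fingers close. It gives the time, the measured TCP pose, the force, the opening and the grip force at its end, in the units of the state.
- manip.get_state(): the state, without advancing time (a new reading comes with each control period).
- manip.read_camera(name): name is "scene" or "top"; returns a dict with "frame" (400x640x3 uint8, red, green, blue), "fx", "fy", "cx", "cy" (pixels), "dist" ([k1, k2, p1, p2, k3] as OpenCV has them; the pictures are not rectified), "rvec" (rotation vector, rad) and "tvec" (3), from world to camera coordinates, as OpenCV has them. Camera axes: x right, y down, z forward; pixel columns grow to the right and rows downward; lengths in m; the calibration is good to about 2 mm. A picture is of the moment at which its call begins. There is no depth.
- manip.hand_in(): hands the job in; it is judged then, once.
Trained networks look in a picture, given as the dict that the camera call returned (one of the last four; its "shot" number tells which), for a name from the list of things; names that differ only in an ending like _2 or _b are one class to them, and where a whole thing is asked for, a point or a joint stands for the part that bears it (a point fixed in the world has none). Each returns a list of dicts, best first, with "score" (0 to 1); they miss things now and then, are a little off and sometimes report something else, mostly with a low value. They report only what shows in the picture. A call takes as long as a camera call.
- manip.spot_in(query, picture): "position" ([x, y, z] in m, in the coordinates of the camera as it stood for that picture, good to about 4 mm: the middle of the surface that is visible of it).
- manip.cut_out(query, picture): "pixels" (400x640 bool, what is visible of it).
The state is a dict: "clock": time; "joint_positions": joint angles; "joint_vel": joint speeds; "joint_torque": joint torques, N m; "tcp_pos": TCP position; "tcp_rot": TCP orientation; "ft_force": force on the tool from outside, world axes, zero at the start; "wrist_torque": the same for the moment, N m; "grip_width": finger opening in m; "grasp_force": force on a finger pad.
Only numpy, scipy, OpenCV 4.12 (cv2) and the standard library are available. Lean on these libraries where they do the work, as an engineer would, in place of code of your own. Each camera call takes 0.05 s, during which the arm holds its last target. There are 200 camera calls.

## Task

Clear the tapered centring sleeves off the bench: nest all of them, in any order, over the tapered plug of the square caddy, one loosely over the other, lowering each until it just sits and neither dropped nor pressed down, or they jam. Put the closed cap with the flat tab over them last, just as loosely, then push the loaded caddy along the bench, without lifting it, until it stands wholly inside the painted circle with the pile still straight. Do not disturb the spray can or the battery.

Things in the scene. Friction and masses are not known exactly. Their poses are not given: they have to be found in the camera images.
- sleeve1: one of 3 to 5 identical white tapered sleeves (70 g; None if absent), mouth down: outside radius 33 mm at the mouth, 22 mm at a shoulder 44 mm up, then a round grip neck of diameter 29 mm up to 66 mm. Hollow with the same taper: inside radius 26.5 mm at the mouth, 15.5 mm at 44 mm. Nested loosely, it rests 26 mm above the sleeve below. Origin: centre of the mouth; z up its axis
- sleeve2: one of 3 to 5 identical white tapered sleeves (70 g; None if absent), mouth down: outside radius 33 mm at the mouth, 22 mm at a shoulder 44 mm up, then a round grip neck of diameter 29 mm up to 66 mm. Hollow with the same taper: inside radius 26.5 mm at the mouth, 15.5 mm at 44 mm. Nested loosely, it rests 26 mm above the sleeve below. Origin: centre of the mouth; z up its axis
- sleeve3: one of 3 to 5 identical white tapered sleeves (70 g; None if absent), mouth down: outside radius 33 mm at the mouth, 22 mm at a shoulder 44 mm up, then a round grip neck of diameter 29 mm up to 66 mm. Hollow with the same taper: inside radius 26.5 mm at the mouth, 15.5 mm at 44 mm. Nested loosely, it rests 26 mm above the sleeve below. Origin: centre of the mouth; z up its axis
- sleeve4: one of 3 to 5 identical white tapered sleeves (70 g; None if absent), mouth down: outside radius 33 mm at the mouth, 22 mm at a shoulder 44 mm up, then a round grip neck of diameter 29 mm up to 66 mm. Hollow with the same taper: inside radius 26.5 mm at the mouth, 15.5 mm at 44 mm. Nested loosely, it rests 26 mm above the sleeve below. Origin: centre of the mouth; z up its axis
- sleeve5: one of 3 to 5 identical white tapered sleeves (70 g; None if absent), mouth down: outside radius 33 mm at the mouth, 22 mm at a shoulder 44 mm up, then a round grip neck of diameter 29 mm up to 66 mm. Hollow with the same taper: inside radius 26.5 mm at the mouth, 15.5 mm at 44 mm. Nested loosely, it rests 26 mm above the sleeve below. Origin: centre of the mouth; z up its axis
- cap: the cap that goes on last: white plastic, inside and outside taper as the sleeves (mouth radius 33 mm, closed top at 44 mm), but instead of the round neck a flat upright tab 42 mm long (its x), 12 mm thick (its y), from 44 to 72 mm up. 80 g. Rests 26 mm above the sleeve below. Origin: centre of the mouth; z up its axis
- caddy: loose blue plastic caddy, 0.3 to 0.5 kg: square plate 150 x 150 mm (sides along its x and y), 18 mm thick, with a solid central plug shaped like a sleeve (radius 33 mm at the plate, 22 mm at 62 mm, then a neck of diameter 29 mm up to 84 mm). The first sleeve rests 44 mm above the caddy's origin. Slides when pushed (friction about 0.6). Origin: centre of the plate's underside
- bay: white circle painted on the bench, outer diameter 264 mm, the caddy's parking place; origin at its centre
- spray_can: bystander, loose: upright spray can, radius 32 mm, 170 mm tall; origin at the centre of its foot
- battery: bystander, loose: tool battery, 110 x 70 x 61 mm; origin at the centre of its underside

How it is judged:
On the way, in this order (a step that is already met when the one before it is completed fails the run):
1. all sleeves present are nested loosely on the caddy's plug, upright (horizontal distance between each of sleeve1, sleeve2, sleeve3, sleeve4, sleeve5 and caddy below 0.01 m and angle between each of sleeve1, sleeve2, sleeve3, sleeve4, sleeve5's own z axis and vertical below 0.12 rad and (z of sleeve1 in the frame of caddy between 0.038 and 0.052 m or z of sleeve1 in the frame of sleeve2 between 0.02 and 0.034 m or z of sleeve1 in the frame of sleeve3 between 0.02 and 0.034 m or z of sleeve1 in the frame of sleeve4 between 0.02 and 0.034 m or z of sleeve1 in the frame of sleeve5 between 0.02 and 0.034 m) and (z of sleeve2 in the frame of caddy between 0.038 and 0.052 m or z of sleeve2 in the frame of sleeve1 between 0.02 and 0.034 m or z of sleeve2 in the frame of sleeve3 between 0.02 and 0.034 m or z of sleeve2 in the frame of sleeve4 between 0.02 and 0.034 m or z of sleeve2 in the frame of sleeve5 between 0.02 and 0.034 m) and (z of sleeve3 in the frame of caddy between 0.038 and 0.052 m or z of sleeve3 in the frame of sleeve1 between 0.02 and 0.034 m or z of sleeve3 in the frame of sleeve2 between 0.02 and 0.034 m or z of sleeve3 in the frame of sleeve4 between 0.02 and 0.034 m or z of sleeve3 in the frame of sleeve5 between 0.02 and 0.034 m) and (z of sleeve4 in the frame of caddy between 0.038 and 0.052 m or z of sleeve4 in the frame of sleeve1 between 0.02 and 0.034 m or z of sleeve4 in the frame of sleeve2 between 0.02 and 0.034 m or z of sleeve4 in the frame of sleeve3 between 0.02 and 0.034 m or z of sleeve4 in the frame of sleeve5 between 0.02 and 0.034 m) and (z of sleeve5 in the frame of caddy between 0.038 and 0.052 m or z of sleeve5 in the frame of sleeve1 between 0.02 and 0.034 m or z of sleeve5 in the frame of sleeve2 between 0.02 and 0.034 m or z of sleeve5 in the frame of sleeve3 between 0.02 and 0.034 m or z of sleeve5 in the frame of sleeve4 between 0.02 and 0.034 m)), for 0.3 s.
2. the cap is on top of the nested sleeves (all of step 1 and horizontal distance between cap and caddy below 0.01 m and angle between cap's own z axis and vertical below 0.12 rad and (z of cap in the frame of caddy between 0.038 and 0.052 m or z of cap in the frame of sleeve1 between 0.02 and 0.034 m or z of cap in the frame of sleeve2 between 0.02 and 0.034 m or z of cap in the frame of sleeve3 between 0.02 and 0.034 m or z of cap in the frame of sleeve4 between 0.02 and 0.034 m or z of cap in the frame of sleeve5 between 0.02 and 0.034 m) and z of cap in the frame of sleeve1 above 0.02 m and z of cap in the frame of sleeve2 above 0.02 m and z of cap in the frame of sleeve3 above 0.02 m and z of cap in the frame of sleeve4 above 0.02 m and z of cap in the frame of sleeve5 above 0.02 m), for 0.3 s.
3. the loaded caddy stands inside the painted circle (all of step 2 and horizontal distance between caddy and bay below 0.028 m), for 0.3 s.
At the end, for the whole second after the job is handed in: All sleeves present, then the cap on top, nested on the caddy: on its axis within 10 mm, upright within 0.12 rad, each 20 to 34 mm above the piece below (the first 38 to 52 mm above the caddy origin); caddy centre within 28 mm of the circle centre; all at rest (all of step 3 and linear speed of each of sleeve1, sleeve2, sleeve3, sleeve4, sleeve5, cap, caddy below 0.02 m/s); the robot touches nothing.
It fails at once if the robot presses a gripped sleeve or the cap onto the piece below with more than 25 N (it would jam) ((contact force between the fingers and sleeve1 above 0.5 N and (contact force between sleeve1 and sleeve2 above 25 N or contact force between sleeve1 and sleeve3 above 25 N or contact force between sleeve1 and sleeve4 above 25 N or contact force between sleeve1 and sleeve5 above 25 N or contact force between sleeve1 and cap above 25 N or contact force between sleeve1 and caddy above 25 N)) or (contact force between the fingers and sleeve2 above 0.5 N and (contact force between sleeve2 and sleeve1 above 25 N or contact force between sleeve2 and sleeve3 above 25 N or contact force between sleeve2 and sleeve4 above 25 N or contact force between sleeve2 and sleeve5 above 25 N or contact force between sleeve2 and cap above 25 N or contact force between sleeve2 and caddy above 25 N)) or (contact force between the fingers and sleeve3 above 0.5 N and (contact force between sleeve3 and sleeve1 above 25 N or contact force between sleeve3 and sleeve2 above 25 N or contact force between sleeve3 and sleeve4 above 25 N or contact force between sleeve3 and sleeve5 above 25 N or contact force between sleeve3 and cap above 25 N or contact force between sleeve3 and caddy above 25 N)) or (contact force between the fingers and sleeve4 above 0.5 N and (contact force between sleeve4 and sleeve1 above 25 N or contact force between sleeve4 and sleeve2 above 25 N or contact force between sleeve4 and sleeve3 above 25 N or contact force between sleeve4 and sleeve5 above 25 N or contact force between sleeve4 and cap above 25 N or contact force between sleeve4 and caddy above 25 N)) or (contact force between the fingers and sleeve5 above 0.5 N and (contact force between sleeve5 and sleeve1 above 25 N or contact force between sleeve5 and sleeve2 above 25 N or contact force between sleeve5 and sleeve3 above 25 N or contact force between sleeve5 and sleeve4 above 25 N or contact force between sleeve5 and cap above 25 N or contact force between sleeve5 and caddy above 25 N)) or (contact force between the fingers and cap above 0.5 N and (contact force between cap and sleeve1 above 25 N or contact force between cap and sleeve2 above 25 N or contact force between cap and sleeve3 above 25 N or contact force between cap and sleeve4 above 25 N or contact force between cap and sleeve5 above 25 N or contact force between cap and caddy above 25 N))).
It fails at once if a sleeve or the cap is dropped onto the pile (falls freely there faster than 0.6 m/s, some 18 mm) ((horizontal distance between sleeve1 and caddy below 0.03 m and contact force between sleeve1 and anything else below 0.05 N and linear speed of sleeve1 above 0.6 m/s) or (horizontal distance between sleeve2 and caddy below 0.03 m and contact force between sleeve2 and anything else below 0.05 N and linear speed of sleeve2 above 0.6 m/s) or (horizontal distance between sleeve3 and caddy below 0.03 m and contact force between sleeve3 and anything else below 0.05 N and linear speed of sleeve3 above 0.6 m/s) or (horizontal distance between sleeve4 and caddy below 0.03 m and contact force between sleeve4 and anything else below 0.05 N and linear speed of sleeve4 above 0.6 m/s) or (horizontal distance between sleeve5 and caddy below 0.03 m and contact force between sleeve5 and anything else below 0.05 N and linear speed of sleeve5 above 0.6 m/s) or (horizontal distance between cap and caddy below 0.03 m and contact force between cap and anything else below 0.05 N and linear speed of cap above 0.6 m/s)).
It fails at once if the caddy is lifted off the bench (height (world z) of caddy above 0.02 m).
It fails at once if a bystander (spray can, battery) is moved by more than 30 mm (distance of any of spray_can, battery from where it was at the start of the episode above 0.03 m).
Of sleeve1, sleeve2, sleeve3, sleeve4, sleeve5 only 3 to 5 are there at a start; the rules pass over those that are not, and their reading is None.
At some moment in a run one of sleeve1, sleeve2, sleeve3, sleeve4, sleeve5, cap may be knocked a few centimetres aside while the robot is not near it.
It also fails if it takes over 208 s, if anything falls off the work surface, if the arm or the gripper's body presses on something with over 40 N, if the wrist force passes 120 N, or if a joint passes its speed limit or range.

## Working session

There is one attempt and no reset: what is moved stays moved. The work goes in short steps, Python scripts to look and compute and a tool call to move; the robot and the scene stay as the last step left them, time stands still between calls to the robot, and variables do not carry over. Pictures are saved under pics/ and viewed, at most 14 in all, crops included, and the job is handed in when it is done.

Besides the shell and the picture viewer there is one more tool, called after "Emit:" by a JSON object that holds its "name" and its "arguments", one argument or row to a line. jog_arm: Moves the arm, as the interface text tells. Its arguments: {"type":"object","properties":{"rows":{"type":"array"},"grip":{"type":"number"}},"required":["rows"]}

```bash
mkdir -p pics; cat > h.py <<'E'
import numpy as np, cv2
from station import manip
from scipy.spatial.transform import Rotation as R
def cam(n): return manip.read_camera(n)
def K(p): return np.array([[p['fx'],0,p['cx']],[0,p['fy'],p['cy']],[0,0,1.]])
def towld(p,x):
    Rm=cv2.Rodrigues(np.array(p['rvec'],float))[0]; return Rm.T@(np.array(x)-np.array(p['tvec']).ravel())
def proj(p,X): return cv2.projectPoints(np.array(X,float).reshape(-1,1,3),np.array(p['rvec'],float),np.array(p['tvec'],float),K(p),np.array(p['dist'],float))[0].reshape(-1,2)
def atz(p,uv,z):
    u=cv2.undistortPoints(np.array(uv,float).reshape(-1,1,2),K(p),np.array(p['dist'],float)).reshape(-1,2)
    Rm=cv2.Rodrigues(np.array(p['rvec'],float))[0]; c=-Rm.T@np.array(p['tvec'],float).ravel()
    d=np.c_[u,np.ones(len(u))]@Rm
    return c+d*((z-c[2])/d[:,2])[:,None]
def save(p,f): cv2.imwrite('pics/'+f,p['frame'][:,:,::-1])
E
python3 - <<'E'
from h import *
for n in ('top','scene'):
    p=cam(n); save(p,n+'0.png')
    for q in ('sleeve1','cap','caddy','bay','spray_can','battery'):
        for d in manip.spot_in(q,p)[:8]:
            w=towld(p,d['position']); print(n,q,round(d['score'],2),w.round(3),proj(p,[w])[0].round())
s=manip.get_state(); print(s['tcp_pos'],s['tcp_rot'],s['clock'])
E
```

```text
top sleeve1 0.82 [0.439 0.162 0.043] [282. 264.]
top sleeve1 0.76 [0.554 0.176 0.041] [276. 213.]
top sleeve1 0.63 [0.44  0.262 0.046] [237. 265.]
top cap 0.8 [0.544 0.286 0.045] [227. 218.]
top caddy 0.65 [ 0.515 -0.065  0.02 ] [383. 228.]
top caddy 0.3 [0.441 0.264 0.047] [236. 264.]
top bay 0.6 [ 0.491 -0.3    0.003] [485. 237.]
top spray_can 0.59 [0.702 0.08  0.176] [313. 129.]
top battery 0.62 [ 0.717 -0.075  0.052] [385. 138.]
top battery 0.4 [ 0.514 -0.062  0.023] [381. 229.]
scene sleeve1 0.81 [0.445 0.265 0.033] [312. 140.]
scene sleeve1 0.67 [0.567 0.169 0.028] [331. 175.]
scene sleeve1 0.65 [0.448 0.152 0.031] [291. 162.]
scene sleeve1 0.38 [0.552 0.277 0.031] [345. 151.]
scene cap 0.73 [0.553 0.277 0.034] [345. 150.]
scene cap 0.5 [0.724 0.059 0.121] [366. 198.]
scene caddy 0.74 [ 0.53  -0.086  0.02 ] [264. 232.]
scene bay 0.76 [ 0.524 -0.335 -0.   ] [193. 314.]
scene spray_can 0.78 [0.727 0.061 0.118] [368. 199.]
scene battery 0.66 [ 0.736 -0.095  0.047] [336. 266.]
[ 0.24210284 -0.49384804  0.17327386] [9.74135982e-01 2.25962580e-01 5.88513596e-06 2.59103858e-05] 0.7
```

View pics/top0.png

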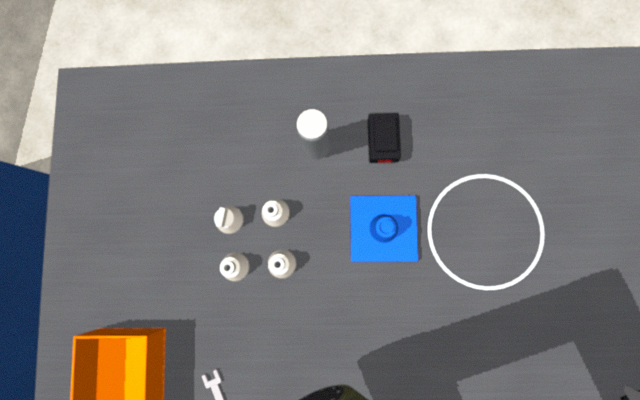

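View pics/scene0.png

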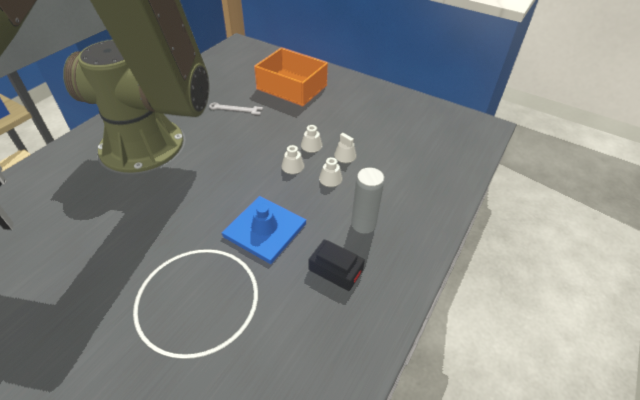

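The top view shows 3 sleeves at (282,264), (276,213) and (237,265), and the cap at (227,218). The caddy is at (384,228), the bay at (486,232), the can at (312,125) and the battery at (384,138). The scene view agrees: 3 sleeves and the cap. Next I refine the positions with silhouette fits.

```bash
cat >> h.py <<'E'
from scipy.optimize import minimize
def ring(r,z): 
    a=np.linspace(0,2*np.pi,24,endpoint=False); return np.c_[r*np.cos(a),r*np.sin(a),0*a+z]
def box(a,b,z0,z1): return np.array([[x,y,z] for x in(-a,a) for y in(-b,b) for z in(z0,z1)])
M={'sleeve1':[np.r_[ring(.033,0),ring(.022,.044)],np.r_[ring(.0145,.044),ring(.0145,.066)]],
'cap':[np.r_[ring(.033,0),ring(.022,.044)],box(.021,.006,.044,.072)],
'caddy':[box(.075,.075,0,.018),np.r_[ring(.033,.018),ring(.022,.062)],np.r_[ring(.0145,.062),ring(.0145,.084)]]}
M['bay']=[ring(.132,0)]
def render(p,name,x,y,yaw,z=0):
    S=3; im=np.zeros((400*S,640*S),np.uint8)
    for pc in M[name]:
        w=R.from_euler('z',yaw).apply(pc)+[x,y,z]
        cv2.fillConvexPoly(im,cv2.convexHull(np.round((proj(p,w)+.5)*S*16-8).astype(np.int32)),1,shift=4)
    return cv2.resize(im.astype(np.float32),(640,400),interpolation=cv2.INTER_AREA)
def fit(obs,name,x,y,yaws=(0,),z=0):
    "obs: list of (picture,mask)"
    def cost(v):
        c=0
        for p,m in obs:
            r=render(p,name,v[0],v[1],v[2] if len(yaws)>1 else 0,z); c+=1-np.minimum(r,m).sum()/np.maximum(r,m).sum()
        return c/len(obs)
    best=None
    for yw in yaws:
        v0=np.array([x,y,yw]); s=minimize(cost,v0,method='Nelder-Mead',options=dict(initial_simplex=[v0,v0+[.008,0,0],v0+[0,.008,0],v0+[0,0,.3]],xatol=2e-4,fatol=1e-4,maxfev=150))
        if best is None or s.fun<best.fun: best=s
    return best.x,best.fun
def find(pics,q,near=None):
    "group detections of all pictures by place"
    G=[]
    for p in pics:
        sp=manip.spot_in(q,p); mk=manip.cut_out(q,p)
        for d in sp:
            if d['score']<.45: continue
            w=towld(p,d['position']); uv=proj(p,[w])[0].round().astype(int)
            m=next((k['pixels'] for k in mk if k['pixels'][max(0,uv[1]-3):uv[1]+4,max(0,uv[0]-3):uv[0]+4].any()),None)
            if m is None: continue
            for g in G:
                if np.linalg.norm(g['w'][:2]-w[:2])<.045: g['o'].append((p,m.astype(np.float32))); break
            else: G.append(dict(w=w,o=[(p,m.astype(np.float32))]))
    return G
E
cat > look.py <<'E'
import sys
from h import *
pics=[cam('top'),cam('scene')]
Y={'sleeve1':(0,),'cap':(0,.8,1.6,2.4),'caddy':(-.4,0,.4),'bay':(0,)}
for q in sys.argv[1:]:
    for g in find(pics,q):
        a=fit(g['o'],q,*g['w'][:2],yaws=Y[q])
        s=[fit([o],q,*a[0][:2],yaws=Y[q])[0][:2].round(4) for o in g['o']] if len(g['o'])>1 else ''
        print(q,len(g['o']),a[0].round(4),'cost',round(a[1],3),'single',*s)
E
python3 look.py sleeve1 cap caddy bay
```

```text
sleeve1 2 [0.4403 0.1688 0.0987] cost 0.078 single [0.4409 0.1693] [0.44   0.1681]
sleeve1 1 [ 0.4356  0.2793 -0.178 ] cost 0.07 single
sleeve1 2 [ 0.56    0.1839 -0.2734] cost 0.093 single [0.5604 0.1842] [0.5575 0.1849]
cap 2 [0.5454 0.2934 2.8902] cost 0.075 single [0.5468 0.2944] [0.5448 0.292 ]
caddy 2 [ 0.5162 -0.0672 -0.0057] cost 0.028 single [ 0.5167 -0.0671] [ 0.5152 -0.0676]
```

Emit:
{"name": "jog_arm", "arguments": {
  "rows": [
    {"translation": [0, 0, -0.02], "twist": [0, 0, -0.0394]},
    {"translation": [0, 0, -0.02], "twist": [0, 0, -0.0394]},
    {"translation": [0, 0, -0.02], "twist": [0, 0, -0.0394]},
    {"translation": [0, 0, -0.02], "twist": [0, 0, -0.0394]},
    {"translation": [0, 0, -0.02], "twist": [0, 0, -0.0394]},
    {"translation": [0, 0, -0.02], "twist": [0, 0, -0.0394]},
    {"translation": [0, 0, -0.02], "twist": [0, 0, -0.0394]},
    {"translation": [0, 0, -0.02], "twist": [0, 0, -0.0394]},
    {"translation": [0, 0, 0], "twist": [0, 0, -0.0394]},
    {"translation": [0, 0, 0], "twist": [0, 0, 0]}
  ],
  "grip": 60
}}

```text
clock: 2.43
tcp_pos: [0.2421, -0.4939, 0.2216]
tcp_rot: [0.705, 0.709, -0.0, 0.0]
ft_force: [-0.4, 1.3, 0.3]
grip_width: 0.0604
grasp_force: 0.0
```

Emit:
{"name": "jog_arm", "arguments": {
  "rows": [
    {"translation": [0.1105, 0.033, 0], "twist": [0, 0, 0]},
    {"translation": [0.1105, 0.033, 0], "twist": [0, 0, 0]},
    {"translation": [0.1105, 0.033, 0], "twist": [0, 0, 0]},
    {"translation": [0.1105, 0.033, 0], "twist": [0, 0, 0]},
    {"translation": [0.1105, 0.033, 0], "twist": [0, 0, 0]},
    {"translation": [0.1105, 0.033, 0], "twist": [0, 0, 0]},
    {"translation": [0.1105, 0.033, 0], "twist": [0, 0, 0]},
    {"translation": [0.1105, 0.033, 0], "twist": [0, 0, 0]},
    {"translation": [0.1105, 0.033, 0], "twist": [0, 0, 0]},
    {"translation": [0.1105, 0.033, 0], "twist": [0, 0, 0]},
    {"translation": [0.1105, 0.033, 0], "twist": [0, 0, 0]},
    {"translation": [0.1105, 0.033, 0], "twist": [0, 0, 0]},
    {"translation": [0.1105, 0.033, 0], "twist": [0, 0, 0]},
    {"translation": [0.1105, 0.033, 0], "twist": [0, 0, 0]},
    {"translation": [0.1105, 0.033, 0], "twist": [0, 0, 0]},
    {"translation": [0.1105, 0.033, 0], "twist": [0, 0, 0]},
    {"translation": [0.1105, 0.033, 0], "twist": [0, 0, 0]},
    {"translation": [0.1105, 0.033, 0], "twist": [0, 0, 0]},
    {"translation": [0.1105, 0.033, 0], "twist": [0, 0, 0]},
    {"translation": [0, 0, 0], "twist": [0, 0, 0]}
  ]
}}

```text
clock: 4.1
tcp_pos: [0.4313, 0.1399, 0.2207]
tcp_rot: [0.708, 0.706, 0.0, -0.0]
ft_force: [-0.3, -0.6, -0.1]
grip_width: 0.06
grasp_force: 0.0
```

```bash
cat >> h.py <<'E'
def bayfit(p,c=(.5,-.3)):
    f=p['frame'].astype(int); m=(f.min(2)>170)
    v,u=np.nonzero(m); X=atz(p,np.c_[u,v],0)[:,:2]
    X=X[abs(np.linalg.norm(X-c,axis=1)-.13)<.04]
    for _ in range(5):
        A=np.c_[2*X,np.ones(len(X))]; s=np.linalg.lstsq(A,(X**2).sum(1),rcond=None)[0]; r=np.sqrt(s[2]+s[0]**2+s[1]**2)
        X=X[abs(np.linalg.norm(X-s[:2],axis=1)-r)<.008]
    return s[:2],r,len(X)
E
python3 look.py sleeve1; python3 - <<'E'
from h import *
for n in('top','scene'):print(bayfit(cam(n)))
E
```

```text
sleeve1 2 [0.5591 0.1826 0.0875] cost 0.336 single [0.5685 0.1819] [0.559  0.1825]
sleeve1 1 [ 0.4398  0.1677 -0.2683] cost 0.054 single
(array([ 0.505431  , -0.30265835]), np.float64(0.1289237353613481), 1448)
(array([ 0.50522597, -0.30290055]), np.float64(0.1287823091683925), 1213)
```

Emit:
{"name": "jog_arm", "arguments": {
  "rows": [
    {"translation": [0.0943, 0.029, 0], "twist": [0, 0, 0]},
    {"translation": [0, 0, 0.1], "twist": [0, 0, 0]},
    {"translation": [0, 0, 0.1], "twist": [0, 0, 0]},
    {"translation": [0, 0, 0.1], "twist": [0, 0, 0]},
    {"translation": [0, 0, 0.1], "twist": [0, 0, 0]},
    {"translation": [0, 0, 0.1], "twist": [0, 0, 0]},
    {"translation": [0, 0, 0.04], "twist": [0, 0, 0]},
    {"translation": [0, 0, 0.035], "twist": [0, 0, 0]},
    {"translation": [0, 0, 0], "twist": [0, 0, 0]},
    {"translation": [0, 0, 0], "twist": [0, 0, 0]}
  ]
}}

```text
clock: 5.33
tcp_pos: [0.4399, 0.1639, 0.0492]
tcp_rot: [0.708, 0.707, 0.0, 0.0]
ft_force: [-0.1, -0.3, -0.5]
grip_width: 0.0601
grasp_force: 0.0
```

Emit:
{"name": "jog_arm", "arguments": {
  "rows": [
    {"translation": [0, 0, 0], "twist": [0, 0, 0]},
    {"translation": [0, 0, 0], "twist": [0, 0, 0]},
    {"translation": [0, 0, 0], "twist": [0, 0, 0]},
    {"translation": [0, 0, 0], "twist": [0, 0, 0]},
    {"translation": [0, 0, 0], "twist": [0, 0, 0]},
    {"translation": [0, 0, 0], "twist": [0, 0, 0]},
    {"translation": [0, 0, 0], "twist": [0, 0, 0]},
    {"translation": [0, 0, 0], "twist": [0, 0, 0]}
  ],
  "grip": 20
}}

```text
clock: 6.0
tcp_pos: [0.4395, 0.1641, 0.0487]
tcp_rot: [0.707, 0.707, -0.0, -0.0]
ft_force: [0.2, 0.5, 0.3]
grip_width: 0.0202
grasp_force: 0.0
```

```bash
python3 - <<'E'
from h import *
p=cam('scene'); im=p['frame'][90:220,230:410,::-1]; q=cam('top'); im2=q['frame'][180:310,190:370,::-1]
cv2.imwrite('pics/a.png',cv2.resize(np.vstack([im,im2]),None,fx=2.2,fy=2.2,interpolation=cv2.INTER_CUBIC))
print(manip.get_state()['tcp_pos'])
E
```

```text
[0.43954313 0.16410838 0.04874307]
```

View pics/a.png

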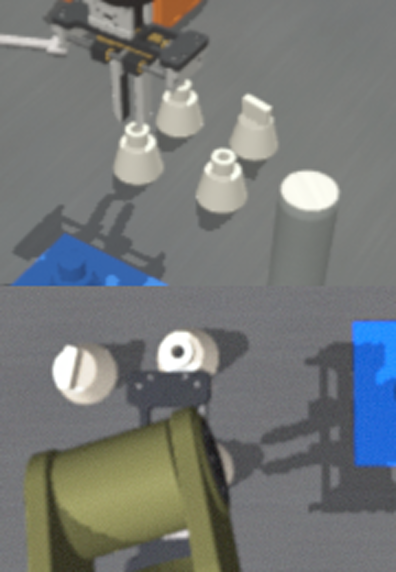

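```bash
python3 look.py sleeve1 cap; python3 - <<'E'
from h import *
p=cam('scene');t=manip.get_state()['tcp_pos'];u=proj(p,[t,[.44,.168,.066],[.44,.168,0]]);print(u,((u-[230,90])*2.2).round())
E
```

```text
sleeve1 2 [0.5598 0.1819 0.0205] cost 0.2 single [0.5613 0.1835] [0.5594 0.1812]
sleeve1 1 [ 0.4395  0.1678 -0.2242] cost 0.073 single
sleeve1 1 [ 0.4344  0.2766 -0.5816] cost 0.141 single
cap 2 [ 0.5456  0.2933 -0.0353] cost 0.105 single [0.5465 0.2944] [0.5451 0.2913]
[[291.01246008 153.46615785]
 [291.73837032 148.05266466]
 [292.41036371 165.59156862]] [[134. 140.]
 [136. 128.]
 [137. 166.]]
```

```bash
python3 - <<'E'
from h import *
p=cam('scene'); im=p['frame'][100:180,250:350,::-1]
cv2.imwrite('pics/b.png',cv2.resize(im,None,fx=7,fy=7,interpolation=cv2.INTER_CUBIC))
s=manip.get_state(); print(s['tcp_pos'],R.from_quat(s['tcp_rot']).as_matrix().round(2),s['grip_width'],s['grasp_force'])
E
```

```text
[0.43955805 0.16411544 0.04875261] [[ 0.  1.  0.]
 [ 1. -0.  0.]
 [ 0.  0. -1.]] 0.019834312170788865 0.0
```

View pics/b.png

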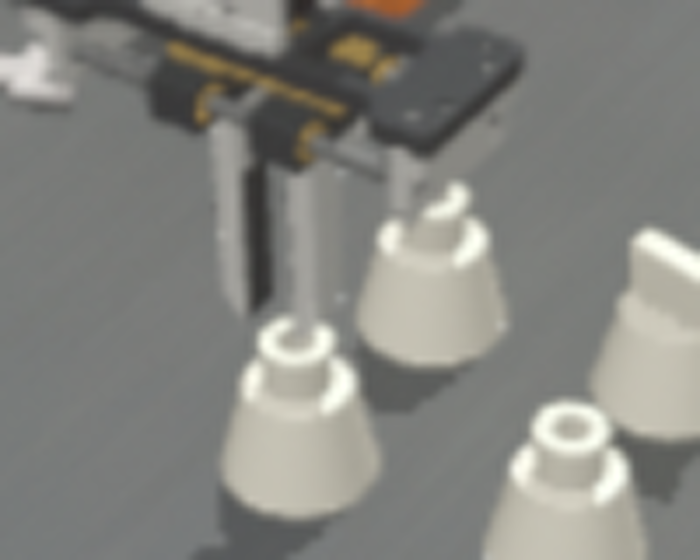

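```bash
python3 - <<'E'
from h import *
p=cam('top'); t=np.array(manip.get_state()['tcp_pos'])
for dz in (0,.03,.097,.13,.16): print(dz,proj(p,[t+[0,0,dz]])[0].round(1))
q=cam('scene'); 
for z in (.0487,.066,.08,.09): print(z,atz(q,[[290,145.4]],z).round(3))
for X in ((.44,.168,.066),(.44,.195,.049),(.44,.164,.097+.049),(.44,.164,.18)): print(proj(q,[X])[0].round(1))
for k in (p,q):
    Rm=cv2.Rodrigues(np.array(k['rvec'],float))[0]; print(-Rm.T@np.array(k['tvec']).ravel())
im=p['frame'][200:330,220:340,::-1]
cv2.imwrite('pics/c.png',cv2.resize(im,None,fx=4.5,fy=4.5,interpolation=cv2.INTER_CUBIC))
E
```

```text
0 [280.4 264.2]
0.03 [278.3 264.6]
0.097 [272.9 265.7]
0.13 [269.9 266.3]
0.16 [266.9 266.9]
0.0487 [[0.417 0.192 0.049]]
0.066 [[0.429 0.175 0.066]]
0.08 [[0.439 0.161 0.08 ]]
0.09 [[0.447 0.151 0.09 ]]
[291.7 148.1]
[297.2 147.5]
[290.  125.6]
[289.6 114.9]
[0.46303098 0.03164382 0.9192601 ]
[ 0.96704304 -0.56647854  0.81788386]
```

View pics/c.png

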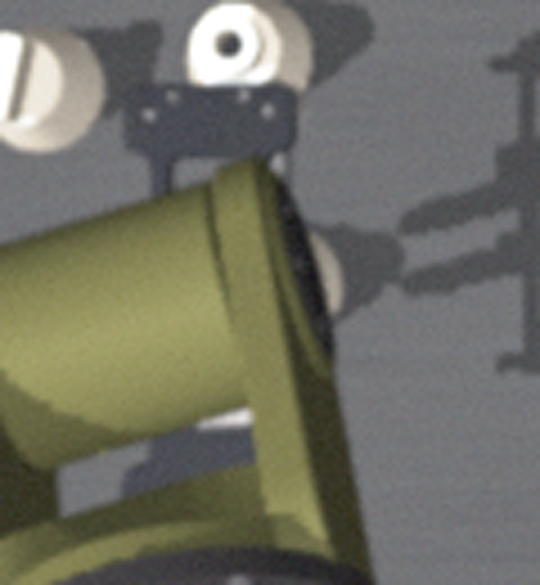

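The picture shows the fingertips near pixel (290,145). That matches a tip height of about 80 mm, roughly 30 mm above the reported TCP, so the fingers closed above the neck. I'll open, go 27 mm lower, and use the grip width as the check.

Emit:
{"name": "jog_arm", "arguments": {
  "rows": [
    {"translation": [0, 0, 0], "twist": [0, 0, 0]},
    {"translation": [0.005, 0, 0], "twist": [0, 0, 0]},
    {"translation": [0.005, 0, 0], "twist": [0, 0, 0]},
    {"translation": [0, 0, 0], "twist": [0, 0, 0]},
    {"translation": [0, 0, 0.03], "twist": [0, 0, 0]},
    {"translation": [0, 0, 0.03], "twist": [0, 0, 0]},
    {"translation": [0, 0, 0.03], "twist": [0, 0, 0]},
    {"translation": [0, 0, 0], "twist": [0, 0, 0]},
    {"translation": [0, 0, 0], "twist": [0, 0, 0]}
  ],
  "grip": 60
}}

```text
clock: 7.55
tcp_pos: [0.4391, 0.1669, 0.0209]
tcp_rot: [0.707, 0.707, -0.001, -0.0]
ft_force: [0.6, 0.5, 0.5]
grip_width: 0.0601
grasp_force: 0.0
```

Emit:
{"name": "jog_arm", "arguments": {
  "rows": [
    {"translation": [0, 0, 0], "twist": [0, 0, 0]},
    {"translation": [0, 0, 0], "twist": [0, 0, 0]},
    {"translation": [0, 0, 0], "twist": [0, 0, 0]},
    {"translation": [0, 0, 0], "twist": [0, 0, 0]},
    {"translation": [0, 0, 0], "twist": [0, 0, 0]},
    {"translation": [0, 0, 0], "twist": [0, 0, 0]},
    {"translation": [0, 0, 0], "twist": [0, 0, 0]}
  ],
  "grip": 20
}}

```text
clock: 8.13
tcp_pos: [0.4396, 0.1671, 0.0219]
tcp_rot: [0.707, 0.707, 0.0, 0.0]
ft_force: [0.5, -0.2, 1.4]
grip_width: 0.0281
grasp_force: 30.0
```

Emit:
{"name": "jog_arm", "arguments": {
  "rows": [
    {"translation": [0, 0, -0.04], "twist": [0, 0, 0]},
    {"translation": [0, 0, -0.09], "twist": [0, 0, 0]},
    {"translation": [0, 0, -0.09], "twist": [0, 0, 0]},
    {"translation": [0, 0, -0.09], "twist": [0, 0, 0]},
    {"translation": [0, 0, -0.09], "twist": [0, 0, 0]},
    {"translation": [-0.04, 0.013, 0], "twist": [0, 0, 0]},
    {"translation": [-0.0784, 0.0255, 0], "twist": [0, 0, 0]},
    {"translation": [-0.0784, 0.0255, 0], "twist": [0, 0, 0]},
    {"translation": [-0.0784, 0.0255, 0], "twist": [0, 0, 0]},
    {"translation": [-0.0784, 0.0255, 0], "twist": [0, 0, 0]},
    {"translation": [-0.0784, 0.0255, 0], "twist": [0, 0, 0]},
    {"translation": [-0.0784, 0.0255, 0], "twist": [0, 0, 0]},
    {"translation": [-0.0784, 0.0255, 0], "twist": [0, 0, 0]},
    {"translation": [-0.0784, 0.0255, 0], "twist": [0, 0, 0]},
    {"translation": [-0.0784, 0.0255, 0], "twist": [0, 0, 0]},
    {"translation": [-0.04, 0.0125, 0], "twist": [0, 0, 0]},
    {"translation": [0, 0, 0], "twist": [0, 0, 0]},
    {"translation": [0, 0, 0], "twist": [0, 0, 0]}
  ]
}}

```text
clock: 9.63
tcp_pos: [0.5155, -0.0684, 0.1414]
tcp_rot: [0.708, 0.706, -0.0, -0.0]
ft_force: [0.0, 0.3, -0.8]
grip_width: 0.0283
grasp_force: 30.0
```

```bash
python3 - <<'E'
from h import *
s=manip.get_state(); print(s['tcp_pos'],s['grip_width'])
z=s['tcp_pos'][2]-.0219
p=cam('scene'); pics=[p,cam('top')]
for k,n in zip(pics,('scene','top')):
  for d in manip.spot_in('sleeve1',k):
    w=towld(k,d['position']); print(n,d['score'],w.round(3))
for m in manip.cut_out('sleeve1',p):
    v,u=np.nonzero(m['pixels']); 
    if abs(u.mean()-proj(p,[[.516,-.067,z+.03]])[0,0])<25:
        for zz in (z-.006,z,z+.006): print(zz,fit([(p,m['pixels'].astype(np.float32))],'sleeve1',.516,-.067,z=zz))
im=p['frame'][130:280,190:340,::-1]
cv2.imwrite('pics/d.png',cv2.resize(im,None,fx=3.8,fy=3.8,interpolation=cv2.INTER_CUBIC))
E
```

```text
[ 0.51553502 -0.06839873  0.14144825] 0.028265463958000465
scene 0.94 [0.569 0.168 0.031]
scene 0.82 [0.442 0.259 0.034]
scene 0.79 [ 0.523 -0.083  0.152]
top 0.77 [0.552 0.173 0.042]
top 0.66 [0.439 0.265 0.044]
0.11354824646314396 (array([ 0.5098285 , -0.06390061,  0.08895207]), np.float64(0.14479833841323853))
0.11954824646314396 (array([ 0.51404457, -0.06801778,  0.24958486]), np.float64(0.14307785034179688))
0.12554824646314397 (array([ 0.51800533, -0.0720838 ,  0.10883129]), np.float64(0.14220046997070312))
```

View pics/d.png

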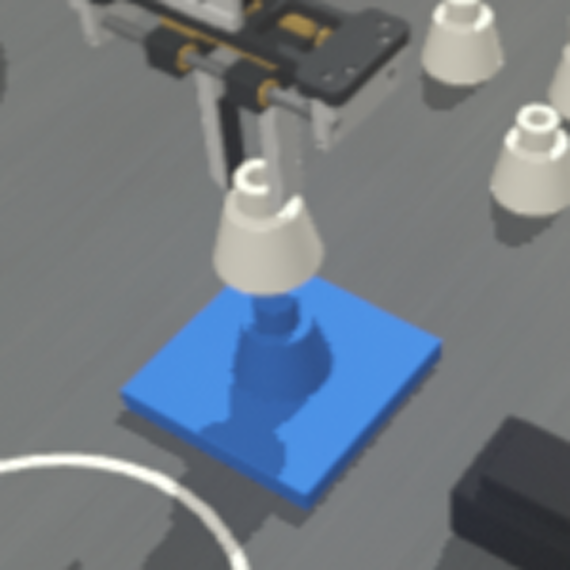

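The sleeve is held upright over the plug, with its mouth at pixel (261,200) in the full image and the plug at (263,215). Lowering it now.

Emit:
{"name": "jog_arm", "arguments": {
  "rows": [
    {"translation": [0.002, 0.003, 0.04], "twist": [0, 0, 0]},
    {"translation": [0, 0, 0.06], "twist": [0, 0, 0]},
    {"translation": [0, 0, 0.06], "twist": [0, 0, 0]},
    {"translation": [0, 0, 0.04], "twist": [0, 0, 0]},
    {"translation": [0, 0, 0.01], "twist": [0, 0, 0]},
    {"translation": [0, 0, 0.01], "twist": [0, 0, 0]},
    {"translation": [0, 0, 0.01], "twist": [0, 0, 0]},
    {"translation": [0, 0, 0.01], "twist": [0, 0, 0]},
    {"translation": [0, 0, 0], "twist": [0, 0, 0]},
    {"translation": [0, 0, 0], "twist": [0, 0, 0]}
  ]
}}

```text
clock: 10.72
tcp_pos: [0.5169, -0.0681, 0.0701]
tcp_rot: [0.707, 0.707, 0.0, 0.0]
ft_force: [0.2, -0.1, -0.1]
grip_width: 0.028
grasp_force: 30.0
```

Emit:
{"name": "jog_arm", "arguments": {
  "rows": [
    {"translation": [0, 0, 0.004], "twist": [0, 0, 0]},
    {"translation": [0, 0, 0.004], "twist": [0, 0, 0]},
    {"translation": [0, 0, 0], "twist": [0, 0, 0]},
    {"translation": [0, 0, 0], "twist": [0, 0, 0]}
  ]
}}

```text
clock: 11.05
tcp_pos: [0.5169, -0.0681, 0.0674]
tcp_rot: [0.707, 0.707, 0.0, 0.0]
ft_force: [0.8, -0.8, -1.0]
grip_width: 0.0281
grasp_force: 30.0
```

Emit:
{"name": "jog_arm", "arguments": {
  "rows": [
    {"translation": [0, 0, 0], "twist": [0, 0, 0]},
    {"translation": [0, 0, 0], "twist": [0, 0, 0]},
    {"translation": [0, 0, 0], "twist": [0, 0, 0]},
    {"translation": [0, 0, 0], "twist": [0, 0, 0]},
    {"translation": [0, 0, 0], "twist": [0, 0, 0]},
    {"translation": [0, 0, 0], "twist": [0, 0, 0]},
    {"translation": [0, 0, -0.04], "twist": [0, 0, 0]},
    {"translation": [0, 0, -0.08], "twist": [0, 0, 0]},
    {"translation": [0, 0, -0.08], "twist": [0, 0, 0]},
    {"translation": [0, 0, -0.08], "twist": [0, 0, 0]},
    {"translation": [0, 0, -0.08], "twist": [0, 0, 0]},
    {"translation": [0, 0, -0.08], "twist": [0, 0, 0]},
    {"translation": [0, 0, 0], "twist": [0, 0, 0]}
  ],
  "grip": 60
}}

```text
clock: 12.13
tcp_pos: [0.5183, -0.0683, 0.204]
tcp_rot: [0.707, 0.707, 0.002, 0.003]
ft_force: [-0.6, -0.6, 1.1]
grip_width: 0.0602
grasp_force: 0.0
```

```bash
python3 look.py sleeve1 cap caddy; python3 - <<'E'
from h import *
p=cam('scene')
print(manip.get_state()['tcp_pos'])
for m in manip.cut_out('sleeve1',p):
    v,u=np.nonzero(m['pixels']); 
    if abs(u.mean()-264)<20:
        for zz in (.038,.044,.05): print(zz,fit([(p,m['pixels'].astype(np.float32))],'sleeve1',.516,-.067,z=zz))
E
```

```text
sleeve1 2 [ 0.5593  0.1835 -0.5792] cost 0.078 single [0.5608 0.1842] [0.5582 0.1838]
sleeve1 1 [ 0.4335  0.2768 -0.2783] cost 0.06 single
sleeve1 1 [ 0.489  -0.0394  0.1773] cost 0.067 single
cap 2 [0.5461 0.2937 2.875 ] cost 0.091 single [0.5468 0.2944] [0.5452 0.2922]
caddy 1 [ 0.5272 -0.0082 -0.8037] cost 0.68 single
caddy 1 [ 0.5152 -0.0672  0.0114] cost 0.284 single
[ 0.51670296 -0.06804328  0.19928491]
0.038 (array([ 0.51206756, -0.06417174,  0.01554303]), np.float64(0.035357654094696045))
0.044 (array([ 0.51577589, -0.06829545,  0.10873892]), np.float64(0.03743302822113037))
0.05 (array([ 0.51921188, -0.07177931,  0.18280321]), np.float64(0.041733503341674805))
```

Emit:
{"name": "jog_arm", "arguments": {
  "rows": [
    {"translation": [0.05, 0.009, 0], "twist": [0, 0, 0]},
    {"translation": [0.092, 0.0155, 0], "twist": [0, 0, 0]},
    {"translation": [0.092, 0.0155, 0], "twist": [0, 0, 0]},
    {"translation": [0.092, 0.0155, 0], "twist": [0, 0, 0]},
    {"translation": [0.092, 0.0155, 0], "twist": [0, 0, 0]},
    {"translation": [0.092, 0.0155, 0], "twist": [0, 0, 0]},
    {"translation": [0.092, 0.0155, 0], "twist": [0, 0, 0]},
    {"translation": [0.092, 0.0155, 0], "twist": [0, 0, 0]},
    {"translation": [0.092, 0.0155, 0], "twist": [0, 0, 0]},
    {"translation": [0.05, 0.008, 0], "twist": [0, 0, 0]},
    {"translation": [0, 0, 0], "twist": [0, 0, 0]},
    {"translation": [0, 0, 0.1], "twist": [0, 0, 0]},
    {"translation": [0, 0, 0.1], "twist": [0, 0, 0]},
    {"translation": [0, 0, 0], "twist": [0, 0, 0]},
    {"translation": [0, 0, 0], "twist": [0, 0, 0]}
  ]
}}

```text
clock: 14.18
tcp_pos: [0.5588, 0.1816, 0.1391]
tcp_rot: [0.708, 0.706, -0.001, -0.001]
ft_force: [-0.3, -0.7, 0.7]
grip_width: 0.0602
grasp_force: 0.0
```

```bash
python3 look.py sleeve1; python3 -c "
from h import *
print(manip.get_state()['tcp_pos'])"
```

```text
sleeve1 1 [ 0.5591  0.1804 -0.0081] cost 0.53 single
sleeve1 1 [ 0.4891 -0.0383  0.1947] cost 0.096 single
sleeve1 1 [ 0.4329  0.2778 -0.1777] cost 0.049 single
[0.55980673 0.18265075 0.14074843]
```

Emit:
{"name": "jog_arm", "arguments": {
  "rows": [
    {"translation": [0.003, 0, 0.08], "twist": [0, 0, 0]},
    {"translation": [0, 0, 0.1], "twist": [0, 0, 0]},
    {"translation": [0, 0, 0.1], "twist": [0, 0, 0]},
    {"translation": [0, 0, 0.08], "twist": [0, 0, 0]},
    {"translation": [0, 0, 0.035], "twist": [0, 0, 0]},
    {"translation": [0, 0, 0], "twist": [0, 0, 0]},
    {"translation": [0, 0, 0], "twist": [0, 0, 0]}
  ]
}}

```text
clock: 15.07
tcp_pos: [0.5598, 0.1837, 0.0219]
tcp_rot: [0.707, 0.707, 0.0, 0.0]
ft_force: [1.4, -0.3, 0.9]
grip_width: 0.0599
grasp_force: 0.0
```

Emit:
{"name": "jog_arm", "arguments": {
  "rows": [
    {"translation": [0, 0, 0], "twist": [0, 0, 0]},
    {"translation": [0, 0, 0], "twist": [0, 0, 0]},
    {"translation": [0, 0, 0], "twist": [0, 0, 0]},
    {"translation": [0, 0, 0], "twist": [0, 0, 0]},
    {"translation": [0, 0, 0], "twist": [0, 0, 0]},
    {"translation": [0, 0, 0], "twist": [0, 0, 0]},
    {"translation": [0, 0, 0], "twist": [0, 0, 0]}
  ],
  "grip": 20
}}

```text
clock: 15.65
tcp_pos: [0.5595, 0.1837, 0.0213]
tcp_rot: [0.707, 0.707, 0.0, 0.0]
ft_force: [-1.2, -0.3, 4.4]
grip_width: 0.028
grasp_force: 30.0
```

Emit:
{"name": "jog_arm", "arguments": {
  "rows": [
    {"translation": [0, 0, -0.04], "twist": [0, 0, 0]},
    {"translation": [0, 0, -0.1], "twist": [0, 0, 0]},
    {"translation": [0, 0, -0.1], "twist": [0, 0, 0]},
    {"translation": [0, 0, -0.1], "twist": [0, 0, 0]},
    {"translation": [0, 0, -0.1], "twist": [0, 0, 0]},
    {"translation": [-0.05, -0.009, 0], "twist": [0, 0, 0]},
    {"translation": [-0.092, -0.0158, 0], "twist": [0, 0, 0]},
    {"translation": [-0.092, -0.0158, 0], "twist": [0, 0, 0]},
    {"translation": [-0.092, -0.0158, 0], "twist": [0, 0, 0]},
    {"translation": [-0.092, -0.0158, 0], "twist": [0, 0, 0]},
    {"translation": [-0.092, -0.0158, 0], "twist": [0, 0, 0]},
    {"translation": [-0.092, -0.0158, 0], "twist": [0, 0, 0]},
    {"translation": [-0.092, -0.0158, 0], "twist": [0, 0, 0]},
    {"translation": [-0.092, -0.0158, 0], "twist": [0, 0, 0]},
    {"translation": [-0.05, -0.009, 0], "twist": [0, 0, 0]},
    {"translation": [0, 0, 0], "twist": [0, 0, 0]},
    {"translation": [0, 0, 0], "twist": [0, 0, 0]}
  ]
}}

```text
clock: 17.07
tcp_pos: [0.5155, -0.0675, 0.1531]
tcp_rot: [0.708, 0.706, 0.0, -0.0]
ft_force: [-1.0, 0.8, -0.6]
grip_width: 0.0282
grasp_force: 30.0
```

Emit:
{"name": "jog_arm", "arguments": {
  "rows": [
    {"translation": [0, 0.002, 0.04], "twist": [0, 0, 0]},
    {"translation": [0, 0, 0.05], "twist": [0, 0, 0]},
    {"translation": [0, 0, 0.04], "twist": [0, 0, 0]},
    {"translation": [0, 0, 0.02], "twist": [0, 0, 0]},
    {"translation": [0, 0, 0.01], "twist": [0, 0, 0]},
    {"translation": [0, 0, 0.01], "twist": [0, 0, 0]},
    {"translation": [0, 0, 0.01], "twist": [0, 0, 0]},
    {"translation": [0, 0, 0.008], "twist": [0, 0, 0]},
    {"translation": [0, 0, 0.004], "twist": [0, 0, 0]},
    {"translation": [0, 0, 0], "twist": [0, 0, 0]},
    {"translation": [0, 0, 0], "twist": [0, 0, 0]}
  ]
}}

```text
clock: 17.98
tcp_pos: [0.5164, -0.0672, 0.0954]
tcp_rot: [0.707, 0.707, 0.0, 0.0]
ft_force: [-0.2, -0.2, -0.5]
grip_width: 0.0281
grasp_force: 30.0
```

Emit:
{"name": "jog_arm", "arguments": {
  "rows": [
    {"translation": [0, 0, 0.004], "twist": [0, 0, 0]},
    {"translation": [0, 0, 0.004], "twist": [0, 0, 0]},
    {"translation": [0, 0, 0], "twist": [0, 0, 0]},
    {"translation": [0, 0, 0], "twist": [0, 0, 0]}
  ]
}}

```text
clock: 18.32
tcp_pos: [0.5164, -0.0671, 0.0929]
tcp_rot: [0.707, 0.707, 0.0, 0.0]
ft_force: [1.5, 0.1, 0.1]
grip_width: 0.0282
grasp_force: 30.0
```

Emit:
{"name": "jog_arm", "arguments": {
  "rows": [
    {"translation": [0, 0, 0], "twist": [0, 0, 0]},
    {"translation": [0, 0, 0], "twist": [0, 0, 0]},
    {"translation": [0, 0, 0], "twist": [0, 0, 0]},
    {"translation": [0, 0, 0], "twist": [0, 0, 0]},
    {"translation": [0, 0, 0], "twist": [0, 0, 0]},
    {"translation": [0, 0, 0], "twist": [0, 0, 0]},
    {"translation": [0, 0, -0.04], "twist": [0, 0, 0]},
    {"translation": [0, 0, -0.08], "twist": [0, 0, 0]},
    {"translation": [0, 0, -0.08], "twist": [0, 0, 0]},
    {"translation": [0, 0, -0.08], "twist": [0, 0, 0]},
    {"translation": [0, 0, -0.08], "twist": [0, 0, 0]},
    {"translation": [0, 0, 0], "twist": [0, 0, 0]},
    {"translation": [0, 0, 0], "twist": [0, 0, 0]}
  ],
  "grip": 60
}}

```text
clock: 19.4
tcp_pos: [0.5167, -0.0672, 0.2017]
tcp_rot: [0.707, 0.707, 0.001, 0.001]
ft_force: [0.0, -0.5, -0.8]
grip_width: 0.0597
grasp_force: 0.0
```

```bash
cat > pile.py <<'E'
import sys
from h import *
q=sys.argv[1]; p=cam('scene'); m=0
for k in manip.cut_out(q,p):
    v,u=np.nonzero(k['pixels'])
    if abs(u.mean()-264)<25:
        for z in map(float,sys.argv[2:]): print('pile',q,z,fit([(p,k['pixels'].astype(np.float32))],q,.516,-.067,z=z,yaws=(0,) if q!='cap' else (0,.8,1.6,2.4)))
E
python3 look.py sleeve1 cap; python3 pile.py sleeve1 .07;python3 -c "
from h import *
print(manip.get_state()['tcp_pos'])"
```

```text
sleeve1 2 [ 0.4352  0.2792 -0.4049] cost 0.113 single [0.437  0.2808] [0.4328 0.2787]
sleeve1 1 [ 0.4739 -0.0218  0.4387] cost 0.111 single
cap 2 [0.5448 0.2934 2.8623] cost 0.069 single [0.5462 0.2942] [0.5437 0.2931]
pile sleeve1 0.07 (array([ 0.53059487, -0.08237912,  0.05791564]), np.float64(0.769646406173706))
pile sleeve1 0.07 (array([ 0.51553308, -0.06784355,  0.10065009]), np.float64(0.044876694679260254))
[ 0.51627258 -0.06713526  0.20073959]
```

Emit:
{"name": "jog_arm", "arguments": {
  "rows": [
    {"translation": [0.05, -0.0193, 0], "twist": [0, 0, 0]},
    {"translation": [0.088, -0.0193, 0], "twist": [0, 0, 0]},
    {"translation": [0.088, -0.0193, 0], "twist": [0, 0, 0]},
    {"translation": [0.088, -0.0193, 0], "twist": [0, 0, 0]},
    {"translation": [0.088, -0.0193, 0], "twist": [0, 0, 0]},
    {"translation": [0.088, -0.0193, 0], "twist": [0, 0, 0]},
    {"translation": [0.088, -0.0193, 0], "twist": [0, 0, 0]},
    {"translation": [0.088, -0.0193, 0], "twist": [0, 0, 0]},
    {"translation": [0.088, -0.0193, 0], "twist": [0, 0, 0]},
    {"translation": [0.088, -0.0193, 0], "twist": [0, 0, 0]},
    {"translation": [0.088, -0.0193, 0], "twist": [0, 0, 0]},
    {"translation": [0.088, -0.0193, 0], "twist": [0, 0, 0]},
    {"translation": [0.088, -0.0193, 0], "twist": [0, 0, 0]},
    {"translation": [0.05, -0.0193, 0], "twist": [0, 0, 0]},
    {"translation": [0, 0, 0], "twist": [0, 0, 0]},
    {"translation": [0, 0, 0.1], "twist": [0, 0, 0]},
    {"translation": [0, 0, 0.1], "twist": [0, 0, 0]},
    {"translation": [0, 0, 0], "twist": [0, 0, 0]},
    {"translation": [0, 0, 0], "twist": [0, 0, 0]}
  ]
}}

```text
clock: 21.58
tcp_pos: [0.4354, 0.2789, 0.1407]
tcp_rot: [0.708, 0.707, -0.001, -0.0]
ft_force: [0.9, -0.0, 1.8]
grip_width: 0.06
grasp_force: 0.0
```

```bash
python3 look.py sleeve1; python3 -c "
from h import *
print(manip.get_state()['tcp_pos'])"
```

```text
sleeve1 3 [ 0.5201 -0.0743  0.3275] cost 0.61 single [ 0.521  -0.0747] [ 0.4718 -0.0203] [ 0.493  -0.0417]
sleeve1 2 [ 0.4356  0.2793 -0.0937] cost 0.094 single [0.4363 0.2801] [0.4347 0.2789]
[0.43610584 0.27987476 0.14210264]
```

Down 0.120 m (0.40 units).

Emit:
{"name": "jog_arm", "arguments": {
  "rows": [
    {"translation": [0, 0, 0.08], "twist": [0, 0, 0]},
    {"translation": [0, 0, 0.1], "twist": [0, 0, 0]},
    {"translation": [0, 0, 0.1], "twist": [0, 0, 0]},
    {"translation": [0, 0, 0.08], "twist": [0, 0, 0]},
    {"translation": [0, 0, 0.035], "twist": [0, 0, 0]},
    {"translation": [0, 0, 0], "twist": [0, 0, 0]},
    {"translation": [0, 0, 0], "twist": [0, 0, 0]}
  ]
}}

```text
clock: 22.47
tcp_pos: [0.4361, 0.28, 0.0233]
tcp_rot: [0.707, 0.707, 0.0, 0.0]
ft_force: [0.4, 0.3, 1.8]
grip_width: 0.0602
grasp_force: 0.0
```

Emit:
{"name": "jog_arm", "arguments": {
  "rows": [
    {"translation": [0, 0, 0], "twist": [0, 0, 0]},
    {"translation": [0, 0, 0], "twist": [0, 0, 0]},
    {"translation": [0, 0, 0], "twist": [0, 0, 0]},
    {"translation": [0, 0, 0], "twist": [0, 0, 0]},
    {"translation": [0, 0, 0], "twist": [0, 0, 0]},
    {"translation": [0, 0, 0], "twist": [0, 0, 0]},
    {"translation": [0, 0, 0], "twist": [0, 0, 0]}
  ],
  "grip": 20
}}

```text
clock: 23.05
tcp_pos: [0.4358, 0.2798, 0.0227]
tcp_rot: [0.707, 0.707, 0.0, 0.0]
ft_force: [-0.4, -0.7, 4.9]
grip_width: 0.028
grasp_force: 30.0
```

Emit:
{"name": "jog_arm", "arguments": {
  "rows": [
    {"translation": [0, 0, -0.04], "twist": [0, 0, 0]},
    {"translation": [0, 0, -0.12], "twist": [0, 0, 0]},
    {"translation": [0, 0, -0.12], "twist": [0, 0, 0]},
    {"translation": [0, 0, -0.12], "twist": [0, 0, 0]},
    {"translation": [0, 0, -0.12], "twist": [0, 0, 0]},
    {"translation": [-0.05, 0.0192, 0], "twist": [0, 0, 0]},
    {"translation": [-0.088, 0.0192, 0], "twist": [0, 0, 0]},
    {"translation": [-0.088, 0.0192, 0], "twist": [0, 0, 0]},
    {"translation": [-0.088, 0.0192, 0], "twist": [0, 0, 0]},
    {"translation": [-0.088, 0.0192, 0], "twist": [0, 0, 0]},
    {"translation": [-0.088, 0.0192, 0], "twist": [0, 0, 0]},
    {"translation": [-0.088, 0.0192, 0], "twist": [0, 0, 0]},
    {"translation": [-0.088, 0.0192, 0], "twist": [0, 0, 0]},
    {"translation": [-0.088, 0.0192, 0], "twist": [0, 0, 0]},
    {"translation": [-0.088, 0.0192, 0], "twist": [0, 0, 0]},
    {"translation": [-0.088, 0.0192, 0], "twist": [0, 0, 0]},
    {"translation": [-0.088, 0.0192, 0], "twist": [0, 0, 0]},
    {"translation": [-0.088, 0.0192, 0], "twist": [0, 0, 0]},
    {"translation": [-0.05, 0.0192, 0], "twist": [0, 0, 0]},
    {"translation": [0, 0, 0], "twist": [0, 0, 0]}
  ]
}}

```text
clock: 24.72
tcp_pos: [0.5162, -0.0696, 0.1779]
tcp_rot: [0.708, 0.706, -0.0, -0.0]
ft_force: [-0.3, -0.3, -0.7]
grip_width: 0.028
grasp_force: 30.0
```

Emit:
{"name": "jog_arm", "arguments": {
  "rows": [
    {"translation": [0, 0, 0], "twist": [0, 0, 0]},
    {"translation": [0, 0, 0], "twist": [0, 0, 0]}
  ]
}}

```text
clock: 24.88
tcp_pos: [0.5156, -0.0665, 0.1782]
tcp_rot: [0.707, 0.707, -0.0, -0.0]
ft_force: [-0.0, 0.8, -1.3]
grip_width: 0.0278
grasp_force: 30.0
```

Emit:
{"name": "jog_arm", "arguments": {
  "rows": [
    {"translation": [-0.002, 0.002, 0.04], "twist": [0, 0, 0]},
    {"translation": [0, 0, 0.05], "twist": [0, 0, 0]},
    {"translation": [0, 0, 0.04], "twist": [0, 0, 0]},
    {"translation": [0, 0, 0.02], "twist": [0, 0, 0]},
    {"translation": [0, 0, 0.01], "twist": [0, 0, 0]},
    {"translation": [0, 0, 0.01], "twist": [0, 0, 0]},
    {"translation": [0, 0, 0.008], "twist": [0, 0, 0]},
    {"translation": [0, 0, 0.006], "twist": [0, 0, 0]},
    {"translation": [0, 0, 0.004], "twist": [0, 0, 0]},
    {"translation": [0, 0, 0], "twist": [0, 0, 0]},
    {"translation": [0, 0, 0], "twist": [0, 0, 0]}
  ]
}}

```text
clock: 25.8
tcp_pos: [0.5165, -0.0677, 0.1221]
tcp_rot: [0.707, 0.707, 0.0, 0.0]
ft_force: [0.2, 0.6, -1.5]
grip_width: 0.0282
grasp_force: 30.0
```

Emit:
{"name": "jog_arm", "arguments": {
  "rows": [
    {"translation": [0, 0, 0.004], "twist": [0, 0, 0]},
    {"translation": [0, 0, 0], "twist": [0, 0, 0]},
    {"translation": [0, 0, 0], "twist": [0, 0, 0]}
  ]
}}

```text
clock: 26.05
tcp_pos: [0.5165, -0.0677, 0.1208]
tcp_rot: [0.707, 0.707, 0.0, -0.0]
ft_force: [-0.0, 0.6, -0.8]
grip_width: 0.0285
grasp_force: 30.0
```

Emit:
{"name": "jog_arm", "arguments": {
  "rows": [
    {"translation": [0, 0, 0], "twist": [0, 0, 0]},
    {"translation": [0, 0, 0], "twist": [0, 0, 0]},
    {"translation": [0, 0, 0], "twist": [0, 0, 0]},
    {"translation": [0, 0, 0], "twist": [0, 0, 0]},
    {"translation": [0, 0, 0], "twist": [0, 0, 0]},
    {"translation": [0, 0, 0], "twist": [0, 0, 0]},
    {"translation": [0, 0, -0.04], "twist": [0, 0, 0]},
    {"translation": [0, 0, -0.08], "twist": [0, 0, 0]},
    {"translation": [0, 0, -0.08], "twist": [0, 0, 0]},
    {"translation": [0, 0, -0.08], "twist": [0, 0, 0]},
    {"translation": [0, 0, -0.06], "twist": [0, 0, 0]},
    {"translation": [0, 0, 0], "twist": [0, 0, 0]},
    {"translation": [0, 0, 0], "twist": [0, 0, 0]}
  ],
  "grip": 60
}}

```text
clock: 27.13
tcp_pos: [0.5167, -0.0678, 0.223]
tcp_rot: [0.707, 0.707, 0.0, 0.001]
ft_force: [-0.3, -0.9, -0.6]
grip_width: 0.0599
grasp_force: 0.0
```

```bash
python3 look.py cap; python3 pile.py sleeve1 .096;python3 -c "
from h import *
s=manip.get_state();print(s['tcp_pos'],s['joint_positions'])
p=cam('scene');im=p['frame'][100:290,170:400,::-1]
cv2.imwrite('pics/e.png',cv2.resize(im,None,fx=3,fy=3,interpolation=cv2.INTER_CUBIC))"
```

```text
cap 2 [0.5447 0.2935 2.9721] cost 0.064 single [0.5453 0.2941] [0.5434 0.2935]
pile sleeve1 0.096 (array([ 0.516, -0.067,  0.   ]), np.float64(1.0))
pile sleeve1 0.096 (array([ 0.53155602, -0.08324473,  0.18684281]), np.float64(0.789893627166748))
pile sleeve1 0.096 (array([ 0.51425869, -0.06940821,  0.19431525]), np.float64(0.04927492141723633))
[ 0.51633542 -0.06774246  0.22227691] [-2.00807608e-01  2.00478626e-01  1.53059237e+00  2.48511644e-05
  1.41131372e+00 -1.99771666e-01]
```

View pics/e.png

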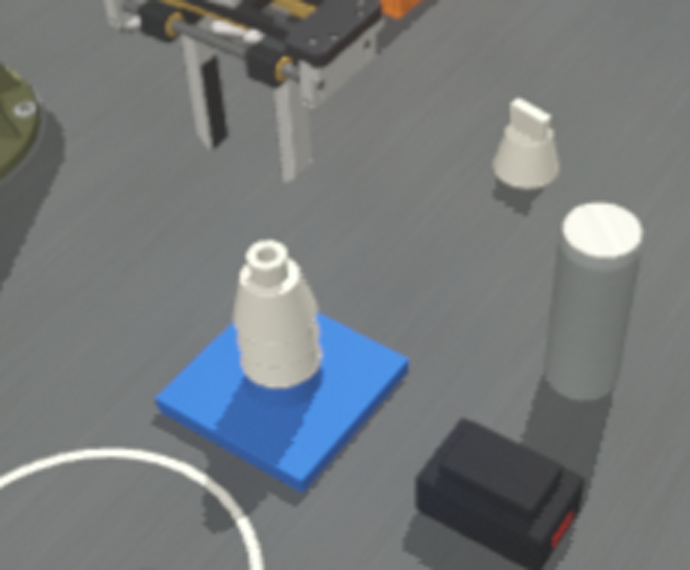

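The pile of three stands straight, with its top neck at about (259,186) in the full image and the cap free at (345,150). Moving over the cap.

Emit:
{"name": "jog_arm", "arguments": {
  "rows": [
    {"translation": [0.05, 0.0063, 0], "twist": [0, 0, 0]},
    {"translation": [0.085, 0.0063, 0], "twist": [0, 0, 0]},
    {"translation": [0.085, 0.0063, 0], "twist": [0, 0, 0]},
    {"translation": [0.085, 0.0063, 0], "twist": [0, 0, 0]},
    {"translation": [0.085, 0.0063, 0], "twist": [0, 0, 0]},
    {"translation": [0.085, 0.0063, 0], "twist": [0, 0, 0]},
    {"translation": [0.085, 0.0063, 0], "twist": [0, 0, 0]},
    {"translation": [0.085, 0.0063, 0], "twist": [0, 0, 0]},
    {"translation": [0.085, 0.0063, 0], "twist": [0, 0, 0]},
    {"translation": [0.085, 0.0063, 0], "twist": [0, 0, 0]},
    {"translation": [0.085, 0.0063, 0], "twist": [0, 0, 0]},
    {"translation": [0.085, 0.0063, 0], "twist": [0, 0, 0]},
    {"translation": [0.085, 0.0063, 0], "twist": [0, 0, 0]},
    {"translation": [0.085, 0.0063, 0], "twist": [0, 0, 0]},
    {"translation": [0.05, 0.0063, 0], "twist": [0, 0, 0]},
    {"translation": [0, 0, 0], "twist": [0, 0, 0]}
  ]
}}

```text
clock: 28.92
tcp_pos: [0.5448, 0.2962, 0.222]
tcp_rot: [0.707, 0.708, -0.0, -0.0]
ft_force: [0.2, -0.4, -0.3]
grip_width: 0.0599
grasp_force: 0.0
```

Emit:
{"name": "jog_arm", "arguments": {
  "rows": [
    {"translation": [0, 0, 0], "twist": [0, 0, -0.0384]},
    {"translation": [0, 0, 0], "twist": [0, 0, -0.0384]},
    {"translation": [0, 0, 0], "twist": [0, 0, -0.0384]},
    {"translation": [0, 0, 0], "twist": [0, 0, -0.0384]},
    {"translation": [0, 0, 0], "twist": [0, 0, -0.0384]},
    {"translation": [0, 0, 0], "twist": [0, 0, -0.0384]},
    {"translation": [0, 0, 0], "twist": [0, 0, -0.0384]},
    {"translation": [0, 0, 0], "twist": [0, 0, -0.0384]},
    {"translation": [0, 0, 0], "twist": [0, 0, -0.0384]},
    {"translation": [0, 0, 0], "twist": [0, 0, -0.0384]},
    {"translation": [0, 0, 0], "twist": [0, 0, -0.0384]},
    {"translation": [0, 0, 0.1], "twist": [0, 0, 0]},
    {"translation": [0, 0, 0.1], "twist": [0, 0, 0]},
    {"translation": [0, 0, 0.08], "twist": [0, 0, 0]},
    {"translation": [0, 0, 0], "twist": [0, 0, 0]},
    {"translation": [0, 0, 0], "twist": [0, 0, 0]}
  ]
}}

```text
clock: 30.25
tcp_pos: [0.545, 0.293, 0.1386]
tcp_rot: [0.122, 0.992, -0.0, -0.001]
ft_force: [0.5, 0.3, 1.3]
grip_width: 0.0599
grasp_force: 0.0
```

```bash
cat > tool.py <<'E'
import sys
from h import *
s=manip.get_state(); t=np.array(s['tcp_pos']); r=R.from_quat(s['tcp_rot'])
d=r.inv().apply(np.array(list(map(float,sys.argv[1:4])))-t)/.3
print('tcp',t.round(4),'yaw',np.degrees(np.arctan2(*r.as_matrix()[[1,0],0])).round(2),'units to go',d.round(4))
E
python3 look.py cap; python3 tool.py .5447 .2935 .0225
```

```text
cap 2 [ 0.5465  0.292  -0.2699] cost 0.343 single [0.5446 0.2785] [0.5459 0.2922]
tcp [0.5456 0.2939 0.1401] yaw 165.97 units to go [ 0.0033 -0.0025  0.3919]
```

Emit:
{"name": "jog_arm", "arguments": {
  "rows": [
    {"translation": [0, 0, 0.08], "twist": [0, 0, 0]},
    {"translation": [0, 0, 0.1], "twist": [0, 0, 0]},
    {"translation": [0, 0, 0.1], "twist": [0, 0, 0]},
    {"translation": [0, 0, 0.08], "twist": [0, 0, 0]},
    {"translation": [0, 0, 0.027], "twist": [0, 0, 0]},
    {"translation": [0, 0, 0], "twist": [0, 0, 0]},
    {"translation": [0, 0, 0], "twist": [0, 0, 0]}
  ]
}}

```text
clock: 31.13
tcp_pos: [0.5458, 0.294, 0.024]
tcp_rot: [0.122, 0.993, 0.0, 0.001]
ft_force: [0.6, 0.0, -0.3]
grip_width: 0.0597
grasp_force: 0.0
```

Emit:
{"name": "jog_arm", "arguments": {
  "rows": [
    {"translation": [0, 0, 0], "twist": [0, 0, 0]},
    {"translation": [0, 0, 0], "twist": [0, 0, 0]},
    {"translation": [0, 0, 0], "twist": [0, 0, 0]},
    {"translation": [0, 0, 0], "twist": [0, 0, 0]},
    {"translation": [0, 0, 0], "twist": [0, 0, 0]},
    {"translation": [0, 0, 0], "twist": [0, 0, 0]},
    {"translation": [0, 0, 0], "twist": [0, 0, 0]},
    {"translation": [0, 0, 0], "twist": [0, 0, 0]}
  ],
  "grip": 4
}}

```text
clock: 31.8
tcp_pos: [0.5452, 0.2937, 0.0227]
tcp_rot: [0.122, 0.993, -0.0, -0.0]
ft_force: [0.2, 0.6, 0.8]
grip_width: 0.0117
grasp_force: 30.0
```

Emit:
{"name": "jog_arm", "arguments": {
  "rows": [
    {"translation": [0, 0, -0.04], "twist": [0, 0, 0]},
    {"translation": [0, 0, -0.12], "twist": [0, 0, 0]},
    {"translation": [0, 0, -0.12], "twist": [0, 0, 0]},
    {"translation": [0, 0, -0.12], "twist": [0, 0, 0]},
    {"translation": [0, 0, -0.12], "twist": [0, 0, 0]},
    {"translation": [0, 0, -0.1], "twist": [0, 0, 0]},
    {"translation": [0, 0, 0], "twist": [0, 0, 0]},
    {"translation": [0, 0, 0], "twist": [0, 0, 0]}
  ]
}}

```text
clock: 32.47
tcp_pos: [0.5456, 0.2939, 0.2109]
tcp_rot: [0.122, 0.993, 0.001, 0.001]
ft_force: [0.3, -0.2, -1.0]
grip_width: 0.012
grasp_force: 30.0
```

```bash
python3 tool.py .5165 -.0677 .21; python3 - <<'E'
from h import *
z=manip.get_state()['tcp_pos'][2]-.0225; 
for n in('top','scene'):
    p=cam(n)
    for k in manip.cut_out('cap',p)[:1]: print(n,z,fit([(p,k['pixels'].astype(np.float32))],'cap',.545,.293,z=z,yaws=(2.7,3.0)))
E
```

```text
tcp [0.5456 0.2939 0.2109] yaw 165.98 units to go [-1.981e-01 -1.193e+00  1.000e-03]
scene 0.18843391992935374 (array([0.54726647, 0.28722023, 2.80769762]), np.float64(0.16471844911575317))
```

Emit:
{"name": "jog_arm", "arguments": {
  "rows": [
    {"translation": [-0.0132, -0.05, 0], "twist": [0, 0, 0]},
    {"translation": [-0.0132, -0.0841, 0], "twist": [0, 0, 0]},
    {"translation": [-0.0132, -0.0841, 0], "twist": [0, 0, 0]},
    {"translation": [-0.0132, -0.0841, 0], "twist": [0, 0, 0]},
    {"translation": [-0.0132, -0.0841, 0], "twist": [0, 0, 0]},
    {"translation": [-0.0132, -0.0841, 0], "twist": [0, 0, 0]},
    {"translation": [-0.0132, -0.0841, 0], "twist": [0, 0, 0]},
    {"translation": [-0.0132, -0.0841, 0], "twist": [0, 0, 0]},
    {"translation": [-0.0132, -0.0841, 0], "twist": [0, 0, 0]},
    {"translation": [-0.0132, -0.0841, 0], "twist": [0, 0, 0]},
    {"translation": [-0.0132, -0.0841, 0], "twist": [0, 0, 0]},
    {"translation": [-0.0132, -0.0841, 0], "twist": [0, 0, 0]},
    {"translation": [-0.0132, -0.0841, 0], "twist": [0, 0, 0]},
    {"translation": [-0.0132, -0.0841, 0], "twist": [0, 0, 0]},
    {"translation": [-0.0132, -0.05, 0], "twist": [0, 0, 0]},
    {"translation": [0, 0, 0], "twist": [0, 0, 0]},
    {"translation": [0, 0, 0], "twist": [0, 0, 0]},
    {"translation": [0, 0, 0], "twist": [0, 0, 0]}
  ]
}}

```text
clock: 34.17
tcp_pos: [0.5158, -0.0676, 0.2083]
tcp_rot: [0.122, 0.993, 0.0, -0.0]
ft_force: [0.1, 0.1, -0.9]
grip_width: 0.0121
grasp_force: 30.0
```

```bash
python3 tool.py .5163 -.0677 .1487; python3 -c "
from h import *
p=cam('scene');im=p['frame'][110:270,190:340,::-1]
cv2.imwrite('pics/f.png',cv2.resize(im,None,fx=3.5,fy=3.5,interpolation=cv2.INTER_CUBIC))"
```

```text
tcp [ 0.5158 -0.0676  0.2083] yaw 165.97 units to go [-0.002   0.0002  0.1986]
```

View pics/f.png

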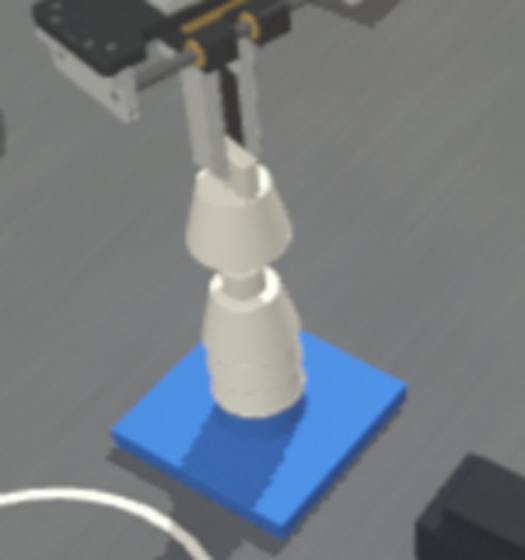

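The cap is aligned over the pile, with cap centre at column 258 and pile neck at column 259.

Emit:
{"name": "jog_arm", "arguments": {
  "rows": [
    {"translation": [-0.002, 0, 0.04], "twist": [0, 0, 0]},
    {"translation": [0, 0, 0.05], "twist": [0, 0, 0]},
    {"translation": [0, 0, 0.04], "twist": [0, 0, 0]},
    {"translation": [0, 0, 0.02], "twist": [0, 0, 0]},
    {"translation": [0, 0, 0.015], "twist": [0, 0, 0]},
    {"translation": [0, 0, 0.012], "twist": [0, 0, 0]},
    {"translation": [0, 0, 0.01], "twist": [0, 0, 0]},
    {"translation": [0, 0, 0.008], "twist": [0, 0, 0]},
    {"translation": [0, 0, 0.004], "twist": [0, 0, 0]},
    {"translation": [0, 0, 0], "twist": [0, 0, 0]},
    {"translation": [0, 0, 0], "twist": [0, 0, 0]},
    {"translation": [0, 0, 0], "twist": [0, 0, 0]}
  ]
}}

```text
clock: 35.22
tcp_pos: [0.5167, -0.0681, 0.1492]
tcp_rot: [0.122, 0.993, 0.0, 0.0]
ft_force: [-0.2, 0.4, -1.4]
grip_width: 0.0113
grasp_force: 30.0
```

Emit:
{"name": "jog_arm", "arguments": {
  "rows": [
    {"translation": [0, 0, 0.004], "twist": [0, 0, 0]},
    {"translation": [0, 0, 0.004], "twist": [0, 0, 0]},
    {"translation": [0, 0, 0], "twist": [0, 0, 0]},
    {"translation": [0, 0, 0], "twist": [0, 0, 0]}
  ]
}}

```text
clock: 35.55
tcp_pos: [0.5166, -0.0681, 0.1465]
tcp_rot: [0.122, 0.993, 0.0, -0.0]
ft_force: [-1.3, 0.4, -0.6]
grip_width: 0.0115
grasp_force: 30.0
```

Emit:
{"name": "jog_arm", "arguments": {
  "rows": [
    {"translation": [0, 0, 0], "twist": [0, 0, 0]},
    {"translation": [0, 0, 0], "twist": [0, 0, 0]},
    {"translation": [0, 0, 0], "twist": [0, 0, 0]},
    {"translation": [0, 0, 0], "twist": [0, 0, 0]},
    {"translation": [0, 0, 0], "twist": [0, 0, 0]},
    {"translation": [0, 0, 0], "twist": [0, 0, 0]},
    {"translation": [0, 0, -0.04], "twist": [0, 0, 0]},
    {"translation": [0, 0, -0.06], "twist": [0, 0, 0]},
    {"translation": [0, 0, -0.06], "twist": [0, 0, 0]},
    {"translation": [0, 0, -0.06], "twist": [0, 0, 0]},
    {"translation": [0, 0, -0.06], "twist": [0, 0, 0]},
    {"translation": [0, 0, 0], "twist": [0, 0, 0]},
    {"translation": [0, 0, 0], "twist": [0, 0, 0]}
  ],
  "grip": 60
}}

```text
clock: 36.63
tcp_pos: [0.5169, -0.0682, 0.2308]
tcp_rot: [0.122, 0.993, -0.0, 0.001]
ft_force: [-0.4, -0.4, 0.0]
grip_width: 0.0599
grasp_force: 0.0
```

```bash
python3 pile.py cap .122; python3 look.py caddy; python3 tool.py .5163 .06 .24; python3 -c "
from h import *
p=cam('scene');im=p['frame'][110:270,190:340,::-1]
cv2.imwrite('pics/g.png',cv2.resize(im,None,fx=3.5,fy=3.5,interpolation=cv2.INTER_CUBIC))"
```

```text
caddy 1 [ 0.5127 -0.0685 -0.0323] cost 0.691 single
caddy 1 [ 0.5154 -0.0685 -0.0185] cost 0.239 single
tcp [ 0.5165 -0.0681  0.2301] yaw 165.98 units to go [ 0.1043  0.4142 -0.0329]
```

View pics/g.png

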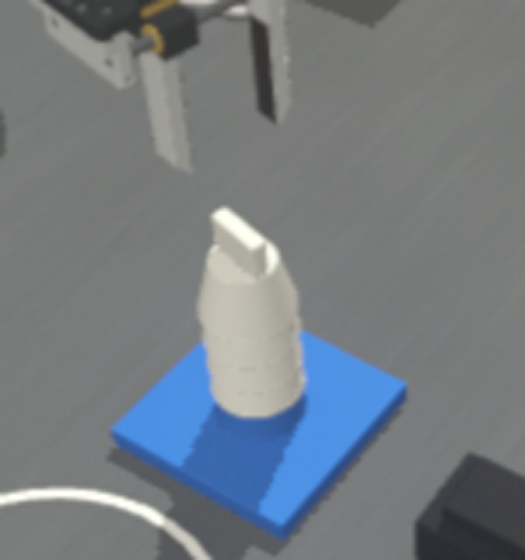

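The full pile is seated straight with the cap on top. Now moving behind the caddy on its +y side to push.

Emit:
{"name": "jog_arm", "arguments": {
  "rows": [
    {"translation": [0.022, 0.084, -0.005], "twist": [0, 0, 0]},
    {"translation": [0.022, 0.088, -0.005], "twist": [0, 0, 0]},
    {"translation": [0.022, 0.088, -0.005], "twist": [0, 0, 0]},
    {"translation": [0.022, 0.088, -0.005], "twist": [0, 0, 0]},
    {"translation": [0.022, 0.088, 0], "twist": [0, 0, 0]},
    {"translation": [0, 0, 0], "twist": [0, 0, 0.0384]},
    {"translation": [0, 0, 0], "twist": [0, 0, 0.0384]},
    {"translation": [0, 0, 0], "twist": [0, 0, 0.0384]},
    {"translation": [0, 0, 0], "twist": [0, 0, 0.0384]},
    {"translation": [0, 0, 0], "twist": [0, 0, 0.0384]},
    {"translation": [0, 0, 0], "twist": [0, 0, 0.0384]},
    {"translation": [0, 0, 0], "twist": [0, 0, 0.0384]},
    {"translation": [0, 0, 0], "twist": [0, 0, 0.0384]},
    {"translation": [0, 0, 0], "twist": [0, 0, 0.0384]},
    {"translation": [0, 0, 0], "twist": [0, 0, 0.0384]},
    {"translation": [0, 0, 0], "twist": [0, 0, 0.0384]},
    {"translation": [0, 0, 0], "twist": [0, 0, 0]},
    {"translation": [0, 0, 0], "twist": [0, 0, 0]}
  ],
  "grip": 80
}}

```text
clock: 38.58
tcp_pos: [0.5163, 0.0668, 0.2364]
tcp_rot: [0.706, 0.708, -0.0, -0.0]
ft_force: [-0.2, 0.3, 0.1]
grip_width: 0.0803
grasp_force: 0.0
```

```bash
python3 tool.py .515 .06 0.0
```

```text
tcp [0.5163 0.0668 0.2364] yaw 90.17 units to go [-0.0225 -0.0042  0.7881]
```

Emit:
{"name": "jog_arm", "arguments": {
  "rows": [
    {"translation": [0, 0, 0.06], "twist": [0, 0, 0]},
    {"translation": [0, 0, 0.1], "twist": [0, 0, 0]},
    {"translation": [0, 0, 0.1], "twist": [0, 0, 0]},
    {"translation": [0, 0, 0.1], "twist": [0, 0, 0]},
    {"translation": [0, 0, 0.1], "twist": [0, 0, 0]},
    {"translation": [0, 0, 0.1], "twist": [0, 0, 0]},
    {"translation": [0, 0, 0.1], "twist": [0, 0, 0]},
    {"translation": [0, 0, 0.08], "twist": [0, 0, 0]},
    {"translation": [0, 0, 0.04], "twist": [0, 0, 0]},
    {"translation": [0, 0, 0], "twist": [0, 0, 0]},
    {"translation": [0, 0, 0], "twist": [0, 0, 0]}
  ]
}}

```text
clock: 39.5
tcp_pos: [0.5162, 0.0668, 0.0026]
tcp_rot: [0.706, 0.708, -0.0, -0.0]
ft_force: [-0.4, 0.0, 0.2]
grip_width: 0.0803
grasp_force: 0.0
```

```bash
python3 tool.py .515 .06 -.012; python3 -c "
from h import *
p=cam('scene');im=p['frame'][100:270,190:360,::-1]
cv2.imwrite('pics/i.png',cv2.resize(im,None,fx=3.5,fy=3.5,interpolation=cv2.INTER_CUBIC))
t=np.array(manip.get_state()['tcp_pos'])
for dz in(0,.01,.02,.03): print(dz,((proj(p,[t+[.04,0,dz],t+[-.04,0,dz]])-[190,100])*3.5).round().tolist())"
```

```text
tcp [0.5162 0.0668 0.0026] yaw 90.11 units to go [-0.0225 -0.0042  0.0485]
0 [[411.0, 358.0], [324.0, 317.0]]
0.01 [[411.0, 349.0], [324.0, 308.0]]
0.02 [[411.0, 340.0], [323.0, 299.0]]
0.03 [[411.0, 330.0], [323.0, 290.0]]
```

View pics/i.png

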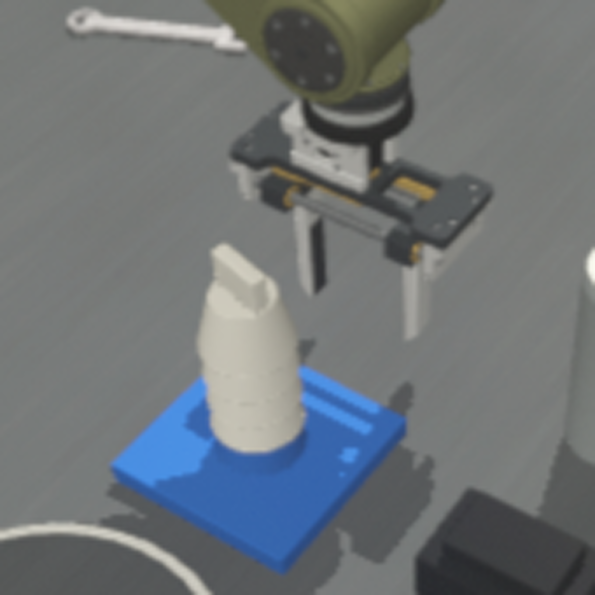

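The fingertips show at crop pixels (318,293) and (410,337), so they sit about 25 mm above the reported TCP, i.e. tip height is about 28 mm. Lowering 19 mm, gently.

Emit:
{"name": "jog_arm", "arguments": {
  "rows": [
    {"translation": [0, 0, 0.02], "twist": [0, 0, 0]},
    {"translation": [0, 0, 0.02], "twist": [0, 0, 0]},
    {"translation": [0, 0, 0.01], "twist": [0, 0, 0]},
    {"translation": [0, 0, 0.007], "twist": [0, 0, 0]},
    {"translation": [0, 0, 0.006], "twist": [0, 0, 0]},
    {"translation": [0, 0, 0], "twist": [0, 0, 0]},
    {"translation": [0, 0, 0], "twist": [0, 0, 0]}
  ]
}}

```text
clock: 40.13
tcp_pos: [0.5163, 0.0668, -0.0163]
tcp_rot: [0.707, 0.707, -0.0, -0.0]
ft_force: [-1.2, 0.0, -0.5]
grip_width: 0.0801
grasp_force: 0.0
```

```bash
python3 tool.py .515 .02 -.017; python3 -c "
from h import *
p=cam('scene');im=p['frame'][160:240,220:330,::-1]
cv2.imwrite('pics/j.png',cv2.resize(im,None,fx=7,fy=7,interpolation=cv2.INTER_CUBIC))
t=np.array(manip.get_state()['tcp_pos'])
for dz in(.016,.02,.024,.028): print(dz,((proj(p,[t+[.04,0,dz],t+[-.04,0,dz]])-[220,160])*7).round().tolist())"
```

```text
tcp [ 0.5163  0.0668 -0.0163] yaw 89.95 units to go [-0.1559 -0.0044  0.0023]
0.016 [[611.0, 301.0], [438.0, 220.0]]
0.02 [[610.0, 294.0], [438.0, 213.0]]
0.024 [[610.0, 287.0], [437.0, 206.0]]
0.028 [[610.0, 280.0], [437.0, 199.0]]
```

View pics/j.png

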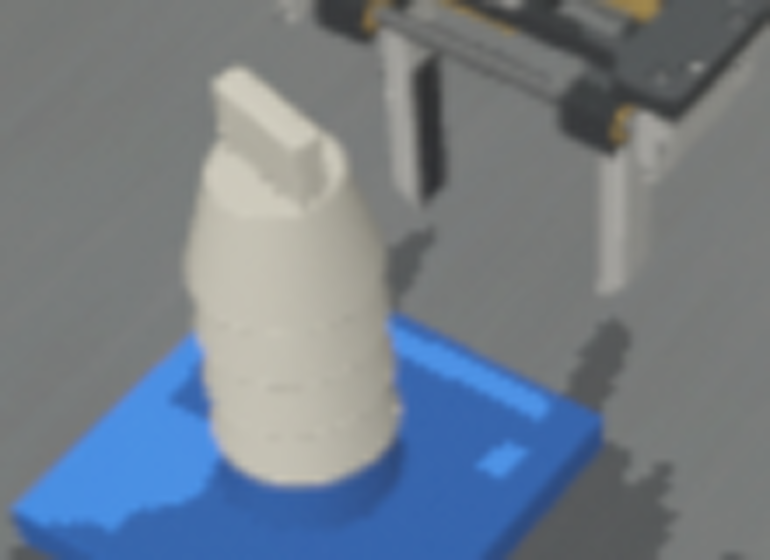

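Emit:
{"name": "jog_arm", "arguments": {
  "rows": [
    {"translation": [-0.02, 0, 0], "twist": [0, 0, 0]},
    {"translation": [-0.04, 0, 0], "twist": [0, 0, 0]},
    {"translation": [-0.04, 0, 0], "twist": [0, 0, 0]},
    {"translation": [-0.03, 0, 0], "twist": [0, 0, 0]},
    {"translation": [-0.015, 0, 0], "twist": [0, 0, 0]},
    {"translation": [-0.008, 0, 0], "twist": [0, 0, 0]},
    {"translation": [-0.008, 0, 0], "twist": [0, 0, 0]},
    {"translation": [-0.008, 0, 0], "twist": [0, 0, 0]},
    {"translation": [-0.008, 0, 0], "twist": [0, 0, 0]},
    {"translation": [-0.008, 0, 0], "twist": [0, 0, 0]},
    {"translation": [-0.01, 0, 0], "twist": [0, 0, 0]},
    {"translation": [-0.01, -0.0005, 0], "twist": [0, 0, 0]},
    {"translation": [-0.01, -0.0005, 0], "twist": [0, 0, 0]},
    {"translation": [-0.01, -0.0005, 0], "twist": [0, 0, 0]},
    {"translation": [-0.01, -0.0005, 0], "twist": [0, 0, 0]},
    {"translation": [-0.01, -0.0005, 0], "twist": [0, 0, 0]}
  ]
}}

```text
clock: 41.52
tcp_pos: [0.5155, -0.0071, -0.0164]
tcp_rot: [0.707, 0.707, 0.0, 0.0]
ft_force: [-0.3, 2.4, -0.4]
grip_width: 0.0803
grasp_force: 1.5
```

```bash
cat > push.py <<'E'
from h import *
M['loaded']=M['caddy'][:1]+[np.r_[ring(.033,.044),ring(.033,.122),ring(.022,.166)],box(.01,.01,.166,.194)]
s=manip.get_state(); print(np.array(s['tcp_pos']).round(4),s['ft_force'])
for n in ('top','scene'):
    p=cam(n); f=p['frame'].astype(int); hsv=cv2.cvtColor(p['frame'],cv2.COLOR_RGB2HSV)
    m=((hsv[...,0]>100)&(hsv[...,0]<120)&(hsv[...,1]>150)); t=np.array(s['tcp_pos'])
    c0=t+[0,-.083,0]; ok=np.zeros(m.shape,np.uint8); cv2.circle(ok,tuple(proj(p,[c0])[0].round().astype(int).tolist()),95,1,-1)
    m=(m&(ok>0)).astype(np.uint8); m=max((cv2.connectedComponentsWithStats(m)[1]==i for i in range(1,cv2.connectedComponents(m)[0])),key=lambda a:a.sum()).astype(np.uint8)
    u=cv2.findContours(m,0,1)[0]; h=cv2.convexHull(np.vstack(u)).reshape(-1,2)
    M['plate']=[box(.075,.075,0,.018)]; hm=cv2.fillConvexPoly(np.zeros(m.shape,np.float32),h,1)
    print(n,fit([(p,hm)],'plate',c0[0],c0[1],yaws=(-.15,.15)))
E
python3 push.py
```

```text
[ 0.5155 -0.0071 -0.0164] [-0.27386544  2.42107647 -0.41881262]
top (array([ 0.51813334, -0.09637256, -0.05414939]), np.float64(0.4442886710166931))
scene (array([ 0.51622987, -0.09303578, -0.00548236]), np.float64(0.10176384449005127))
```

Emit:
{"name": "jog_arm", "arguments": {
  "rows": [
    {"translation": [-0.012, -0.001, 0], "twist": [0, 0, 0]},
    {"translation": [-0.015, -0.001, 0], "twist": [0, 0, 0]},
    {"translation": [-0.018, -0.001, 0], "twist": [0, 0, 0]},
    {"translation": [-0.018, -0.001, 0], "twist": [0, 0, 0]},
    {"translation": [-0.018, -0.001, 0], "twist": [0, 0, 0]},
    {"translation": [-0.018, -0.001, 0], "twist": [0, 0, 0]},
    {"translation": [-0.018, -0.001, 0], "twist": [0, 0, 0]},
    {"translation": [-0.018, -0.001, 0], "twist": [0, 0, 0]},
    {"translation": [-0.018, -0.001, 0], "twist": [0, 0, 0]},
    {"translation": [-0.018, -0.001, 0], "twist": [0, 0, 0]},
    {"translation": [-0.018, -0.001, 0], "twist": [0, 0, 0]},
    {"translation": [-0.018, -0.001, 0], "twist": [0, 0, 0]},
    {"translation": [-0.018, -0.001, 0], "twist": [0, 0, 0]},
    {"translation": [-0.018, -0.001, 0], "twist": [0, 0, 0]},
    {"translation": [-0.018, -0.001, 0], "twist": [0, 0, 0]},
    {"translation": [-0.015, -0.001, 0], "twist": [0, 0, 0]},
    {"translation": [-0.012, -0.001, 0], "twist": [0, 0, 0]},
    {"translation": [-0.006, 0, 0], "twist": [0, 0, 0]}
  ]
}}

```text
clock: 43.12
tcp_pos: [0.5102, -0.0954, -0.0164]
tcp_rot: [0.708, 0.707, -0.0, -0.0]
ft_force: [-0.4, 2.4, -0.1]
grip_width: 0.0799
grasp_force: 1.6
```

```bash
python3 push.py; python3 -c "
from h import *
p=cam('scene');im=p['frame'][120:330,150:340,::-1]
cv2.imwrite('pics/k.png',cv2.resize(im,None,fx=2.8,fy=2.8,interpolation=cv2.INTER_CUBIC))"
```

```text
[ 0.5102 -0.0954 -0.0164] [-0.43056056  2.41963098 -0.06776414]
top (array([ 0.52077634, -0.18938225, -0.1299255 ]), np.float64(0.6326460838317871))
scene (array([ 0.51035858, -0.18101476,  0.00934966]), np.float64(0.0945006012916565))
```

View pics/k.png

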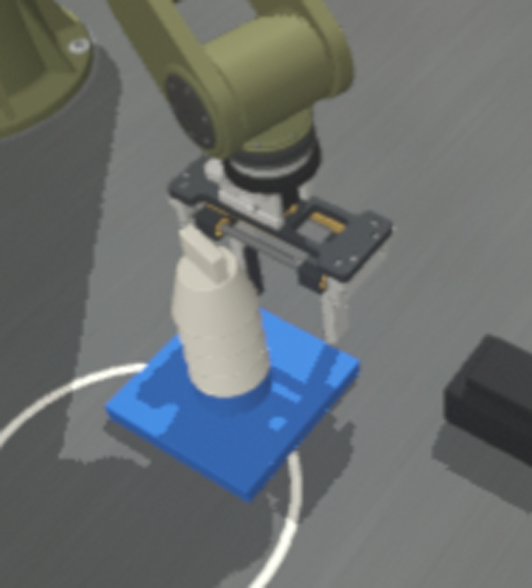

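The pile is still straight and the caddy square, about halfway there. Continuing the push.

Emit:
{"name": "jog_arm", "arguments": {
  "rows": [
    {"translation": [-0.012, -0.001, 0], "twist": [0, 0, 0]},
    {"translation": [-0.015, -0.001, 0], "twist": [0, 0, 0]},
    {"translation": [-0.018, -0.001, 0], "twist": [0, 0, 0]},
    {"translation": [-0.018, -0.001, 0], "twist": [0, 0, 0]},
    {"translation": [-0.018, -0.001, 0], "twist": [0, 0, 0]},
    {"translation": [-0.018, -0.001, 0], "twist": [0, 0, 0]},
    {"translation": [-0.018, -0.001, 0], "twist": [0, 0, 0]},
    {"translation": [-0.018, -0.001, 0], "twist": [0, 0, 0]},
    {"translation": [-0.018, -0.001, 0], "twist": [0, 0, 0]},
    {"translation": [-0.018, -0.001, 0], "twist": [0, 0, 0]},
    {"translation": [-0.018, -0.001, 0], "twist": [0, 0, 0]},
    {"translation": [-0.018, -0.001, 0], "twist": [0, 0, 0]},
    {"translation": [-0.018, -0.001, 0], "twist": [0, 0, 0]},
    {"translation": [-0.018, -0.001, 0], "twist": [0, 0, 0]},
    {"translation": [-0.018, -0.001, 0], "twist": [0, 0, 0]},
    {"translation": [-0.018, 0, 0], "twist": [0, 0, 0]},
    {"translation": [-0.018, 0, 0], "twist": [0, 0, 0]},
    {"translation": [-0.018, 0, 0], "twist": [0, 0, 0]},
    {"translation": [-0.015, 0, 0], "twist": [0, 0, 0]},
    {"translation": [-0.012, 0, 0], "twist": [0, 0, 0]}
  ]
}}

```text
clock: 44.93
tcp_pos: [0.5057, -0.1981, -0.0164]
tcp_rot: [0.708, 0.707, 0.0, 0.0]
ft_force: [0.4, 4.1, -0.2]
grip_width: 0.0802
grasp_force: 1.6
```

Emit:
{"name": "jog_arm", "arguments": {
  "rows": [
    {"translation": [-0.012, 0, 0], "twist": [0, 0, 0]},
    {"translation": [-0.012, 0, 0], "twist": [0, 0, 0]},
    {"translation": [-0.01, 0, 0], "twist": [0, 0, 0]},
    {"translation": [-0.008, 0, 0], "twist": [0, 0, 0]},
    {"translation": [-0.004, 0, 0], "twist": [0, 0, 0]},
    {"translation": [0, 0, 0], "twist": [0, 0, 0]},
    {"translation": [0, 0, 0], "twist": [0, 0, 0]}
  ]
}}

```text
clock: 45.52
tcp_pos: [0.5057, -0.2116, -0.0163]
tcp_rot: [0.707, 0.707, -0.0, 0.0]
ft_force: [-1.0, -0.1, -0.4]
grip_width: 0.0801
grasp_force: 0.0
```

```bash
python3 push.py
```

```text
[ 0.5057 -0.2116 -0.0163] [-0.98149332 -0.0921357  -0.43354985]
top (array([ 0.63902799, -0.36340463,  0.58809341]), np.float64(0.9686151742935181))
scene (array([ 0.50641668, -0.29719866, -0.01226514]), np.float64(0.07220602035522461))
```

Emit:
{"name": "jog_arm", "arguments": {
  "rows": [
    {"translation": [0.01, 0, 0], "twist": [0, 0, 0]},
    {"translation": [0.04, 0, 0], "twist": [0, 0, 0]},
    {"translation": [0.09, 0, 0], "twist": [0, 0, 0]},
    {"translation": [0.09, 0, 0], "twist": [0, 0, 0]},
    {"translation": [0.09, 0, 0], "twist": [0, 0, 0]},
    {"translation": [0, 0, -0.1], "twist": [0, 0, 0]},
    {"translation": [0, 0, -0.1], "twist": [0, 0, 0]},
    {"translation": [0, 0, -0.1], "twist": [0, 0, 0]},
    {"translation": [0.09, 0, -0.1], "twist": [0, 0, 0]},
    {"translation": [0.09, 0, 0], "twist": [0, 0, 0]},
    {"translation": [0.09, 0, 0], "twist": [0, 0, 0]},
    {"translation": [0, 0, 0], "twist": [0, 0, 0]},
    {"translation": [0, 0, 0], "twist": [0, 0, 0]}
  ]
}}

```text
clock: 46.7
tcp_pos: [0.5057, -0.0328, 0.1038]
tcp_rot: [0.707, 0.708, 0.0, 0.0]
ft_force: [-0.2, -0.5, 0.2]
grip_width: 0.0799
grasp_force: 0.0
```

```bash
python3 - <<'E'
from h import *
s=manip.get_state(); print(s['tcp_pos'],s['clock'])
a=cam('scene'); b=cam('top')
im=np.hstack([a['frame'][150:370,110:310],b['frame'][120:340,380:580]])[:,:,::-1]
cv2.imwrite('pics/l.png',cv2.resize(im,None,fx=2,fy=2,interpolation=cv2.INTER_CUBIC))
print(bayfit(b))
for p in(a,b):
    hsv=cv2.cvtColor(p['frame'],cv2.COLOR_RGB2HSV); m=((hsv[...,0]>100)&(hsv[...,0]<120)&(hsv[...,1]>150)).astype(np.uint8)
    w=np.zeros_like(m); c=proj(p,[[.505,-.3,.01]])[0].astype(int); cv2.circle(w,tuple(c.tolist()),70,1,-1); m&=w
    h=cv2.convexHull(np.argwhere(m)[:,::-1].astype(np.int32)); M['plate']=[box(.075,.075,0,.018)]
    print(fit([(p,cv2.fillConvexPoly(np.zeros(m.shape,np.float32),h,1))],'plate',.505,-.3,yaws=(-.1,.1)))
E
```

```text
[ 0.50565874 -0.03279799  0.10375807] 46.7
(array([ 0.50551569, -0.30258541]), np.float64(0.12895398849224862), 997)
(array([ 0.50668755, -0.29730794,  0.0023467 ]), np.float64(0.07660537958145142))
(array([ 0.50621786, -0.2970404 ,  0.00100617]), np.float64(0.016514360904693604))
```

View pics/l.png

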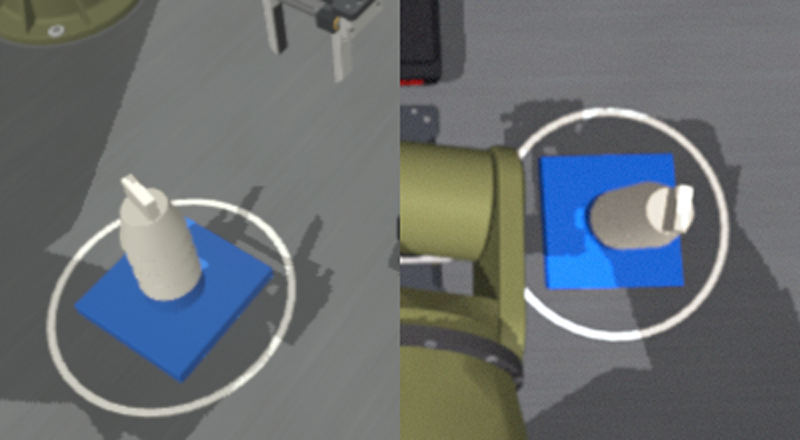

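The caddy stands fully inside the circle, 5–6 mm off centre, the pile is straight, and the gripper is clear. Handing in.

```bash
python3 -c "
from station import manip
print(manip.hand_in())"
```

```text
the job is handed in; nothing more can be done
None
```

I handed the job in at about 47 s: all three sleeves and the cap are nested straight on the caddy, which stands inside the circle about 6 mm off centre with the gripper clear of it; the hand-in returned no verdict.

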